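# Put the reel hubs away from the cluttered parts bin

## Task

Put every white nylon reel hub from the cluttered blue bin away in the drawer of the low grey drawer unit: lift the aluminium gauge off the bin and lay it flat on the green mat, pull the drawer well out, put the hubs in it, and push it fully shut with them inside. The hubs are soft: never press on or pinch one with more than 60 N, both fingers' forces added up (a grip set to 20 to 25 N is right). Leave the other parts in the bin, and do not disturb the things around.

Things in the scene. Friction and masses are not known exactly. Their poses are not given: they have to be found in the camera images.
- hub0: white nylon reel hub, there are 3 to 5 of them (None from the start = absent): a round flange 60 mm across and 10 mm thick with a coaxial round boss 24 mm across on it, 38 mm high in all, about 50 g. Origin at the centre of the flange's underside, z along the axis towards the boss. Stands boss up on the bin's floor, anywhere in the bin; the boss is the easy grip from above
- hub1: white nylon reel hub, there are 3 to 5 of them (None from the start = absent): a round flange 60 mm across and 10 mm thick with a coaxial round boss 24 mm across on it, 38 mm high in all, about 50 g. Origin at the centre of the flange's underside, z along the axis towards the boss. Stands boss up on the bin's floor, anywhere in the bin; the boss is the easy grip from above
- hub2: white nylon reel hub, there are 3 to 5 of them (None from the start = absent): a round flange 60 mm across and 10 mm thick with a coaxial round boss 24 mm across on it, 38 mm high in all, about 50 g. Origin at the centre of the flange's underside, z along the axis towards the boss. Stands boss up on the bin's floor, anywhere in the bin; the boss is the easy grip from above
- hub3: white nylon reel hub, there are 3 to 5 of them (None from the start = absent): a round flange 60 mm across and 10 mm thick with a coaxial round boss 24 mm across on it, 38 mm high in all, about 50 g. Origin at the centre of the flange's underside, z along the axis towards the boss. Stands boss up on the bin's floor, anywhere in the bin; the boss is the easy grip from above
- hub4: white nylon reel hub, there are 3 to 5 of them (None from the start = absent): a round flange 60 mm across and 10 mm thick with a coaxial round boss 24 mm across on it, 38 mm high in all, about 50 g. Origin at the centre of the flange's underside, z along the axis towards the boss. Stands boss up on the bin's floor, anywhere in the bin; the boss is the easy grip from above
- pulley: black rubber pulley of the same shape and size as a hub (flange 60 x 10 mm, boss 24 mm across, 38 mm high), same origin; stays in the bin
- flywheel: brass flywheel 58 mm across and 12 mm thick with a steel stub 8 mm across up to 30 mm height; origin at the centre of its underside; stays in the bin
- spring_plate: chrome spring plate lying flat, 60 (x) x 44 (y) x 4 mm, with a lip 18 mm high along its -x edge; origin at the centre of its underside; stays in the bin
- gauge: aluminium belt-sizing gauge: flat bar 220 mm (its y) x 30 mm (its x) x 6 mm, with a black block in its middle, 20 mm (x) x 40 mm (y), rising to 30 mm above the bar's underside: the grip, from above. 120 g. Origin at the centre of the underside, z up. At the start it lies loose across the bin's two long walls, over some of the parts
- bin: open blue plastic bin, fixed, 322 mm (its x) x 180 mm (its y) x 50 mm high outside, walls and floor 5 mm; origin at the centre of its underside, z up
- mat: green rubber mat, fixed on the table, 300 mm (its x) x 170 mm (its y) x 3 mm thick; origin at the centre of its underside
- unit_drawer0 (a joint): how far the drawer of the low grey drawer unit is out, in m: 0 shut, 0.197 fully out (stop); starts up to 0.03 ajar. The unit is fixed, 280 mm deep (its x) x 300 mm wide (its y) x 100 mm high, its front faces its own -x (roughly towards the robot). The drawer slides with about 1 N of friction along the unit's x and stays where left
- drawer_in (a point): point on the drawer's inner floor, in the middle of the foot of its front wall, moving with the drawer, 22 mm above the table; axes as the unit's (x to the back, z up). Inside: x = 0 to 235 mm, y = -129 to 129 mm; side walls 56 mm, front panel 66 mm above the floor. With the drawer out by d m, the fixed carcass (top 100 mm above the table) covers the part beyond x = d - 0.006 m
- unit_drawer0_handle (a point): middle of the drawer's bar handle, moving with the drawer, 62 mm above the table: a horizontal bar 11 mm thick and 130 mm long (along the unit's y), its axis 35 mm in front of the drawer's face, held by two posts 51 mm either side of the middle; can be pinched from above
- wand: red plastic demagnetizer wand lying on the table beyond the mat, 170 mm long, 26 mm thick; bystander
- driver: screwdriver lying on the table beside the bin; bystander
- cassette: grey cassette 100 x 64 x 12 mm on the table at the robot's left; bystander
- cleaner: amber bottle 56 mm across, 130 mm high, standing beyond the bin; bystander
Things that resemble listed ones, but are neither listed nor needed, are in the scene too. What is shaped like the hub3 but purple is not meant.

How it is judged:
By the outcome, as a careful person would: the job done as asked, in the order asked, and still so for the second after the job is handed in, with the robot touching nothing.
Of hub0, hub1, hub2, hub3, hub4 only 3 to 5 are there at a start; the rules pass over those that are not, and their reading is None.
At some moment in a run one of hub0, hub1, hub2, hub3, hub4 may be knocked a few centimetres aside while the robot is not near it.
Once in a run the grip may slacken for a moment while it holds something.
It also fails if it takes over 208 s, if anything falls off the work surface, if the arm or the gripper's body presses on something with over 40 N, if the wrist force passes 120 N, or if a joint passes its speed limit or range.

## Robot

A 7-joint arm with a two-finger parallel gripper is mounted at the origin on the work surface. World frame = base frame: x ahead of the robot, y to its left, z up, the work surface at z = 0. Lengths are in m, angles in degrees, forces in N, time in s.
With the tool pointing down it reaches from about 0.4 to 0.85 m from the base axis. Payload 6.9 kg.
Tool frame: the origin (TCP) lies midway between the tips of the shut fingers; the grasp point (between the pads) lies 19 mm behind it; z points along the fingers, y is the line along which they close (so a half turn about z gives the same grasp; the last joint's range is limited). The gripper opens to 85 mm and grips with 20 to 120 N. Pads are 22 mm wide; open, the fingers measure 114 mm over their backs; the gripper's body (76 mm by 85 mm) begins 54 mm behind the grasp point. The pads swing forward as they close: fully open they stand 13 mm farther back than shut.
Start: joints at [-65.46, 29.078, -13.613, 85.955, 7.202, 65.827, -8.869], TCP at [0.198, 0.593, 0.231] pointing down, gripper open.
Joint ranges: [-176.47, 176.47], [-13.61, 117.27], [-81.72, 77.17], [0.22, 143.17], [-87.28, 267.28], [10, 112.55], [-165.47, 165.47]. Speed limits (degrees/s): [136.94, 136.94, 180, 180, 180, 180, 180].

## Interface

Orientations are given as [roll, pitch, yaw] about the fixed x, y, z axes, in that order (R = Rz(yaw) Ry(pitch) Rx(roll)).
In Python, from cell import env gives the robot as it stands.
- The arm moves only by the tool jog_arm, never from a script. Its argument "series" is a list of rows, each a list of 3 entries, a list of its own where there are three numbers: the closure, from 0 (fully open) to 1 (shut), then the shift along the tool's x, y, z in m, then the turn about the tool's z in degrees. In form: [[fingers, [x, y, z], roll], ...]. A call has exactly 5 rows; each row is the pose to reach, as a shift and turn from the pose commanded when the call began, along the tool's axes at that moment; what a row does not reach only later rows make up. A row lasts 1/12 s, in which the tool goes at most 41.7 mm and 7.16 degrees, less where a joint would pass 70% of its speed; a pose out of reach is approached as far as the arm can. A call with a gripper value outside its range is refused whole. The fingers move at their own pace and stop on an object; the grip force is fixed at half the most. Time passes only in rows, so rows that repeat a pose let the fingers close, or fill a call up. It gives the time, the measured TCP pose, the force, the opening and the grip force at its end, in the units of the state.
- env.get_state(): the state, without advancing time (a new reading comes with each control period).
- env.snapshot(name): name is "side" or "top" or "wrist"; returns (picture, depth): 480x640x3 uint8, blue, green, red; 480x640 float32, m along the optical axis (not along the pixel's ray), 0 where there is no reading.
- env.camera_params(name): a dict with "K" (3x3 intrinsics, pixels), "rvec" (rotation vector, rad) and "tvec" (3), from world to camera coordinates, as OpenCV has them; the wrist camera has in their place "tool_from_camera" (4x4, takes a point from camera to tool coordinates, whose origin is the TCP and whose axes are the flange's). Camera axes: x right, y down, z forward; pixel columns grow to the right and rows downward; lengths in m; the calibration is good to about 2 mm. A picture is of the moment at which its call begins: read the wrist's pose just before it. camera_params takes no time and is no camera call.
- env.hand_in(): hands the job in; it is judged then, once.
The state is a dict: "t": time; "joint_positions": joint angles; "dq": joint speeds; "tau": joint torques, N m; "tcp_pos": TCP position; "ee_rot": TCP orientation; "wrist_force": force on the tool from outside, world axes, zero at the start; "wrist_torque": the same for the moment, N m; "opening": finger opening in m; "gripper_force": force on a finger pad.
Only numpy, scipy, OpenCV 4.12 (cv2) and the standard library are available. Lean on these libraries where they do the work, as an engineer would, in place of code of your own. Each camera call takes 0.05 s, during which the arm holds its last target. There are 200 camera calls.

## Working session

There is one attempt and no reset: what is moved stays moved. The work goes in short steps, Python scripts to look and compute and a tool call to move; the robot and the scene stay as the last step left them, time stands still between calls to the robot, and variables do not carry over. Pictures are saved under pics/ and viewed, at most 14 in all, crops included, and the job is handed in when it is done.

Besides the shell and the picture viewer there is one more tool, called after "Request:" by a JSON object that holds its "method" and its "body". jog_arm: Moves the arm, as the interface text tells. Its arguments: {"type":"object","properties":{"series":{"type":"array"}},"required":["series"]}

```bash
mkdir -p pics; ls; cat > h.py <<'E'
import numpy as np, cv2
from scipy.spatial.transform import Rotation as R
from cell import env
def cam(n):
    p=env.camera_params(n); K=np.array(p["K"])
    if "rvec" in p:
        Rm=cv2.Rodrigues(np.array(p["rvec"],float))[0]; t=np.array(p["tvec"]).ravel()
        return K,Rm.T,-Rm.T@t
    s=env.get_state(); Rt=R.from_euler('xyz',s["ee_rot"],degrees=True).as_matrix()
    T=np.array(p["tool_from_camera"]); return K,Rt@T[:3,:3],Rt@T[:3,3]+np.array(s["tcp_pos"])
def shot(n,f=None):
    c=cam(n); im,d=env.snapshot(n)
    if f: cv2.imwrite("pics/"+f,im); np.savez("pics/"+f+".npz",im=im,d=d,K=c[0],R=c[1],c=c[2])
    return im,d,c
def world(d,c):
    K,Rm,o=c; v,u=np.mgrid[:480,:640]
    P=np.stack([(u-K[0,2])/K[0,0]*d,(v-K[1,2])/K[1,1]*d,d],-1)@Rm.T+o
    P[d<=0]=np.nan; return P
def load(f):
    z=np.load("pics/"+f+".npz"); return z["im"],z["d"],(z["K"],z["R"],z["c"])
def st():
    s=env.get_state(); print(s["t"],np.round(s["tcp_pos"],4),np.round(s["ee_rot"],2),s["opening"],s["gripper_force"],np.round(s["wrist_force"],1),np.round(s["joint_positions"],1))
E
python3 - <<'E'
from h import *
st()
for n in("top","side","wrist"):
    im,d,c=shot(n,n+"0.png"); print(n,c[2],c[1][:,2])
    print(env.camera_params(n).get("tool_from_camera"))
E
```

```text
pics
0.0 [0.1982 0.5922 0.2304] [-179.9     0.    161.51] 0.08580401389846558 0.0 [-0.1  0.4 -0. ] [-65.5  29.1 -13.6  86.    7.2  65.8  -8.9]
top [0.46408663 0.01197057 1.26105619] [ 0.09692346  0.00187921 -0.99529006]
None
side [ 0.16110251 -0.89399382  0.70829646] [ 0.35955663  0.75325224 -0.55075411]
None
wrist [0.13347134 0.61481203 0.37380605] [ 0.25898339 -0.08868532 -0.9618017 ]
[[ 5.16884320e-04 -9.61814581e-01 -2.73701380e-01  6.85391014e-02]
 [ 9.99999742e-01  6.33624839e-04 -3.38125522e-04  6.13883169e-04]
 [ 4.98638049e-04 -2.73701134e-01  9.61814660e-01 -1.43325643e-01]
 [ 0.00000000e+00  0.00000000e+00  0.00000000e+00  1.00000000e+00]]
```

View pics/top0.png

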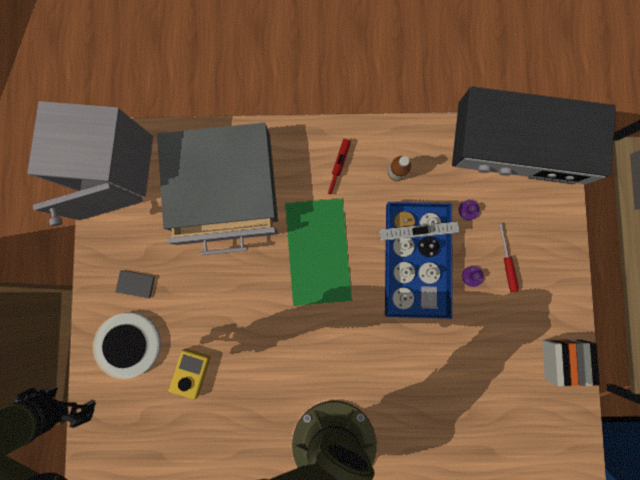

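View pics/side0.png

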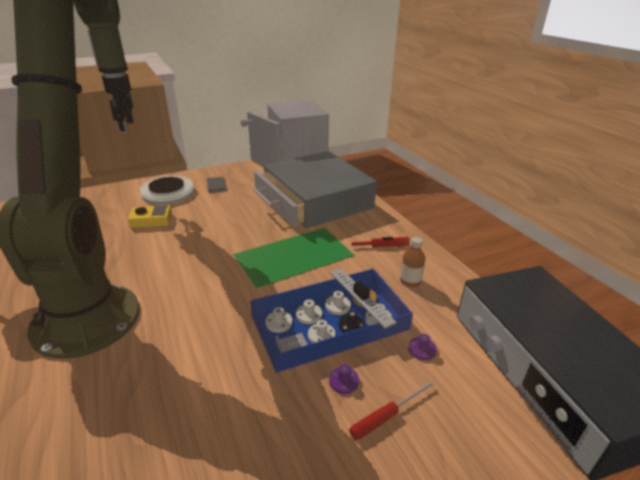

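The top view shows the bin with white hubs at about (430,220), (404,245), (404,271), (430,271), (403,298), the black pulley at (430,245), brass flywheel at (404,220), plate at (430,298), and the gauge block at (420,230). The mat is at (320,250) and the drawer handle at (222,250), slightly ajar.

```bash
python3 - <<'E'
from h import *
im,d,c=load("top0.png"); P=world(d,c)
for n,(u,v) in dict(g=(420,230),gl=(385,234),gr=(455,228),mat=(320,250),h1=(430,220),h2=(404,245),h3=(404,271),h4=(430,271),h5=(403,298),fly=(404,220),handL=(206,250),handR=(242,248),top=(215,180),wand=(340,160),bottle=(400,165),drawerin=(220,229)).items(): print(n,np.round(P[v,u],4), d[v,u])
def reg(name,m):
    m=m.astype(np.uint8); k,l,s,ce=cv2.connectedComponentsWithStats(m)
    for i in range(1,k):
        if s[i,4]>15:
            q=P[l==i]; q=q[~np.isnan(q[:,0])]; r=cv2.minAreaRect(q[:,:2].astype(np.float32)*1000); print(name,s[i],np.round(r[0]),np.round(r[1]),round(r[2],1),'z',np.round(np.median(q[:,2]),4))
hsv=cv2.cvtColor(im,cv2.COLOR_BGR2HSV)
reg('mat',(hsv[...,0]>50)&(hsv[...,0]<75)&(hsv[...,1]>150))
b=(hsv[...,0]>100)&(hsv[...,0]<125)&(hsv[...,1]>120); b[:, :360]=0;b[:,480:]=0; reg('bin',cv2.morphologyEx(b.astype(np.uint8),cv2.MORPH_CLOSE,np.ones((15,15))))
m=(P[...,2]>.09)&(P[...,2]<.115);m[:,:150]=0;m[:,290:]=0; reg('unit',m)
m=(P[...,2]>.05)&(P[...,2]<.075);m[:,:150]=0;m[:,290:]=0;m[:225]=0; reg('hand',m)
m=(P[...,2]>.045)&(P[...,2]<.1);m[:,:375]=0;m[:,465:]=0;m[:195]=0;m[325:]=0; reg('bin/gauge',m)
m=(P[...,2]>.028)&(P[...,2]<.048)&(hsv[...,1]<60)&(hsv[...,2]>110);m[:,:390]=0;m[:,448:]=0;m[:195]=0;m[315:]=0; reg('boss',m)
s=slice
cv2.imwrite("pics/c1.png",cv2.resize(im[190:330,370:520],None,fx=4,fy=4,interpolation=cv2.INTER_CUBIC))
E
```

```text
g [ 0.5856 -0.2449  0.0806] 1.1861739
gl [ 0.5782 -0.152   0.059 ] 1.2071793
gr [ 0.5925 -0.3489  0.0532] 1.2139196
mat [ 5.40e-01  3.02e-02 -2.00e-04] 1.2627447
h1 [ 0.6173 -0.2821  0.0442] 1.2254004
h2 [ 0.5476 -0.2062  0.0458] 1.2172692
h3 [ 0.475  -0.2035  0.0472] 1.2088338
h4 [ 0.4739 -0.2757  0.048 ] 1.207752
h5 [ 0.4003 -0.1994  0.0408] 1.207898
fly [ 0.6204 -0.2116  0.0286] 1.2413846
handL [0.5409 0.3439 0.0652] 1.1982709
handR [0.5449 0.2445 0.0652] 1.1985391
top [0.729  0.3118 0.1007] 1.1811519
wand [ 0.7986 -0.0319  0.0289] 1.2586697
bottle [ 0.7611 -0.1916  0.1062] 1.1778587
drawerin [0.603  0.3153 0.0264] 1.2428942
mat [ 286  199   65  106 4605] [537.  37.] [294. 164.] 4.0 z 0.0031
bin [ 385  202   67  116 5100] [ 508. -244.] [185. 319.] 87.7 z 0.0079
unit [  157   122   118   107 10564] [746. 313.] [267. 301.] 5.2 z 0.1
hand [254 227  23   8  28] [586. 179.] [13. 60.] 18.7 z 0.0646
hand [175 228   4   8  20] [592. 428.] [23.  8.] 26.3 z 0.0628
hand [197 235  56  20 293] [555. 291.] [ 41. 149.] 5.1 z 0.066
hand [181 240  15   3  18] [566. 393.] [ 1. 41.] 4.8 z 0.0607
bin/gauge [ 380  201   79   80 1203] [ 573. -245.] [216. 214.] 79.4 z 0.0553
bin/gauge [387 271  66  48 287] [ 409. -244.] [182. 124.] 87.0 z 0.0498
boss [428 218   9   6  44] [ 616. -289.] [21. 15.] 89.0 z 0.0434
boss [401 241   9   9  56] [ 548. -210.] [22. 22.] 89.8 z 0.0426
boss [401 268  10   8  56] [ 474. -209.] [23. 20.] 88.8 z 0.0432
boss [427 268   9   9  57] [ 471. -281.] [21. 22.] 41.4 z 0.0424
```

View pics/c1.png

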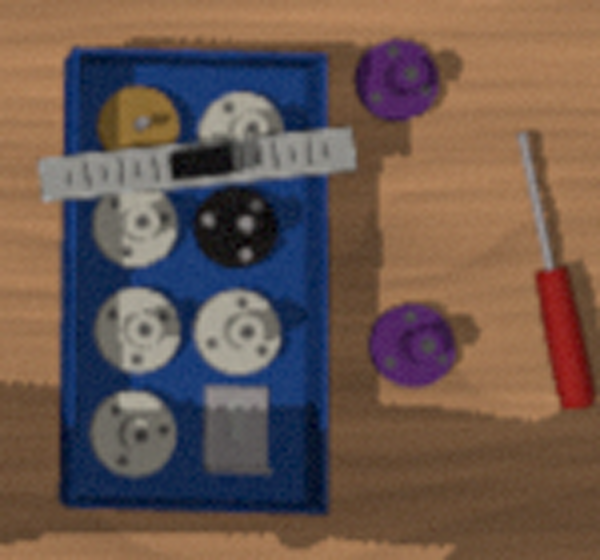

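Five white hubs, all boss up; the two purple lookalikes lie outside the bin. Moving to above the bin for a closer look.

Request:
{"method": "jog_arm", "body": {"series": [[0,[-0.0248,-0.0322,-0.004],0],[0,[-0.0496,-0.0644,-0.008],0],[0,[-0.0744,-0.0966,-0.012],0],[0,[-0.0992,-0.1288,-0.016],0],[0,[-0.124,-0.161,-0.02],0]]}}

```text
t: 0.57
tcp_pos: [0.265, 0.3986, 0.2511]
ee_rot: [-180.0, -0.0, 161.5]
wrist_force: [1.6, -0.1, 0.4]
opening: 0.085
gripper_force: 0.0
```

Request:
{"method": "jog_arm", "body": {"series": [[0,[-0.0248,-0.0322,0],0],[0,[-0.0496,-0.0644,0],0],[0,[-0.0744,-0.0966,0],0],[0,[-0.0992,-0.1288,0],0],[0,[-0.124,-0.161,0],0]]}}

```text
t: 0.98
tcp_pos: [0.3314, 0.2067, 0.2514]
ee_rot: [180.0, 0.0, 161.5]
wrist_force: [0.9, -0.5, -0.1]
opening: 0.0853
gripper_force: 0.0
```

Request:
{"method": "jog_arm", "body": {"series": [[0,[-0.0248,-0.0322,0],0],[0,[-0.0496,-0.0644,0],0],[0,[-0.0744,-0.0966,0],0],[0,[-0.0992,-0.1288,0],0],[0,[-0.124,-0.161,0],0]]}}

```text
t: 1.4
tcp_pos: [0.3979, 0.0146, 0.2515]
ee_rot: [180.0, 0.0, 161.5]
wrist_force: [2.0, -0.4, -0.2]
opening: 0.0858
gripper_force: 0.0
```

Request:
{"method": "jog_arm", "body": {"series": [[0,[-0.0248,-0.0322,0],0],[0,[-0.0496,-0.0644,0],0],[0,[-0.0744,-0.0966,0],0],[0,[-0.0992,-0.1288,0],0],[0,[-0.124,-0.161,0],0]]}}

```text
t: 1.82
tcp_pos: [0.4645, -0.1773, 0.2512]
ee_rot: [180.0, -0.0, 161.5]
wrist_force: [1.1, 0.3, -0.1]
opening: 0.0852
gripper_force: 0.0
```

Request:
{"method": "jog_arm", "body": {"series": [[0,[-0.015,-0.02,0],-6],[0,[-0.03,-0.037,0],-12],[0,[-0.03,-0.037,0],-18],[0,[-0.03,-0.037,0],-22.5],[0,[-0.03,-0.037,0],-22.5]]}}

```text
t: 2.23
tcp_pos: [0.4808, -0.2205, 0.2508]
ee_rot: [180.0, -0.0, -175.9]
wrist_force: [-0.1, 0.5, 0.0]
opening: 0.0853
gripper_force: 0.0
```

```bash
python3 - <<'E'
from h import *
st(); im,d,c=shot("wrist","w1.png"); st()
E
```

```text
2.2333 [ 0.4808 -0.2205  0.2508] [ 1.7997e+02 -5.0000e-02 -1.7585e+02] 0.0853461915833707 0.0 [-0.1  0.5  0. ] [ 15.9  19.5   8.5  98.7  -3.2  62.  119.6]
2.2833 [ 0.4808 -0.2201  0.2509] [ 1.7997e+02 -3.0000e-02 -1.7610e+02] 0.0855632061741261 0.0 [-0.5  0.9 -0.2] [ 15.9  19.5   8.5  98.7  -3.2  62.  119.3]
```

View pics/w1.png

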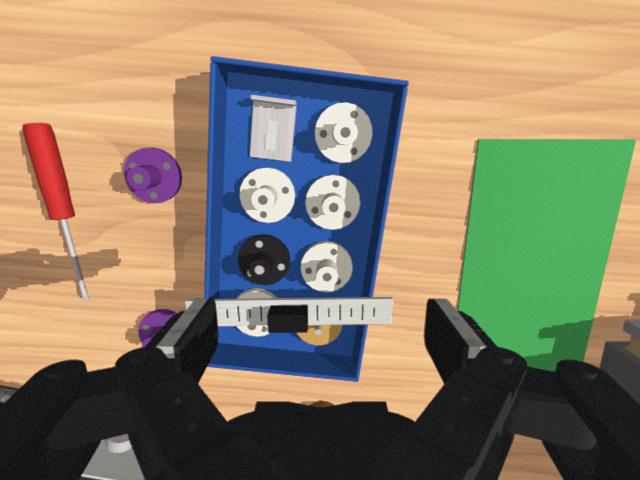

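The wrist view shows five white hubs at about (345,132), (333,207), (264,199), (327,272) and, under the gauge, (255,315). The gauge block is at (288,318).

```bash
cat >> h.py <<'E'
def comps(P,m,lo=30,name=''):
    k,l,s,_=cv2.connectedComponentsWithStats(m.astype(np.uint8)); out=[]
    for i in range(1,k):
        if s[i,4]>=lo:
            q=P[l==i]; q=q[np.isfinite(q[:,0])]
            r=cv2.minAreaRect(q[:,:2].astype(np.float32)*1000)
            print(name,s[i],np.round(r[0]),np.round(r[1]),round(r[2],1),'zmed',np.round(np.median(q[:,2]),4)); out.append(r)
    return out
E
python3 - <<'E'
from h import *
for f,wr in(("w1.png",1),("side0.png",0)):
    im,d,c=load(f);P=world(d,c); print(f)
    hsv=cv2.cvtColor(im,cv2.COLOR_BGR2HSV); z=P[...,2]
    inb=(P[...,0]>.355)&(P[...,0]<.66)&(P[...,1]>-.33)&(P[...,1]<-.155)
    comps(P,(z>.036)&(z<.047)&inb&(hsv[...,1]<70)&(hsv[...,2]>100),60 if wr else 20,'boss')
    comps(P,(z>.052)&(z<.06)&(P[...,0]>.5)&(P[...,0]<.65)&(P[...,1]>-.37)&(P[...,1]<-.12)&(hsv[...,1]<70),60,'bar')
    comps(P,(z>.073)&(z<.086)&(P[...,0]>.54)&(P[...,0]<.63)&(P[...,1]>-.3)&(P[...,1]<-.2),60,'block')
    m=(z>.045)&(z<.054)&(hsv[...,0]>100)&(hsv[...,0]<125)&(hsv[...,1]>120)&(P[...,1]<-.1);comps(P,cv2.dilate(m.astype(np.uint8),np.ones((9,9)))>0 if 0 else m,60,'rim')
    comps(P,(hsv[...,0]>50)&(hsv[...,0]<75)&(hsv[...,1]>150),500,'mat')
    if not wr:
        comps(P,(z>.054)&(z<.07)&(P[...,0]>.5)&(P[...,0]<.56)&(P[...,1]>.18)&(P[...,1]<.42),10,'handle')
        comps(P,(z>.095)&(z<.105)&(P[...,0]>.5)&(P[...,1]>.1),100,'unit')
im,d,c=load("top0.png");P=world(d,c);z=P[...,2]
comps(P,(z>.057)&(z<.07)&(P[...,0]>.52)&(P[...,0]<.56)&(P[...,1]>.18)&(P[...,1]<.42),10,'handle top')
E
```

```text
w1.png
boss [332 119  25  26 500] [ 400. -204.] [23. 23.] 4.2 zmed 0.0437
boss [251 187  24  24 449] [ 471. -280.] [23. 23.] 7.6 zmed 0.0438
boss [322 195  23  24 431] [ 473. -208.] [23. 22.] 4.2 zmed 0.0437
boss [254 265  11  10  77] [ 546. -282.] [10. 10.] 30.4 zmed 0.0442
boss [316 264  22  23 393] [ 548. -209.] [23. 23.] 59.1 zmed 0.0438
boss [242 326  21   9 148] [ 619. -288.] [12. 22.] 2.7 zmed 0.044
bar [ 214  297  179   29 3951] [ 586. -231.] [ 31. 189.] 4.9 zmed 0.0567
block [267 311  41  22 855] [ 587. -247.] [21. 40.] 4.6 zmed 0.0806
rim [ 205   57  203  242 3618] [ 467. -244.] [179. 237.] 87.7 zmed 0.0502
rim [ 208  325  159   56 1095] [ 662. -238.] [ 67. 185.] 19.9 zmed 0.0499
side0.png
boss [334 291  10  10  68] [ 548. -210.] [23. 21.] 42.5 zmed 0.0424
boss [304 300  10   9  74] [ 471. -210.] [24. 21.] 68.2 zmed 0.0424
boss [378 304   7   7  24] [ 620. -289.] [ 9. 21.] 1.0 zmed 0.0425
boss [273 308  11  10  53] [ 400. -208.] [22. 19.] 9.6 zmed 0.0417
boss [317 320  10  11  83] [ 470. -282.] [26. 20.] 64.4 zmed 0.0423
bar [331 269  65  60 733] [ 586. -249.] [ 33. 221.] 5.3 zmed 0.0556
block [353 281  17  15 134] [ 586. -248.] [20. 42.] 4.6 zmed 0.0793
rim [287 326  86  28 201] [ 466. -334.] [  7. 192.] 87.7 zmed 0.0481
handle [253 188  22  19 104] [546. 293.] [ 30. 130.] 2.4 zmed 0.0653
unit [456  64 184  55 368] [2357.  876.] [  47. 1242.] 0.4 zmed 0.1004
unit [249 136  80  17 190] [729. 585.] [115. 325.] 50.1 zmed 0.0996
unit [ 264  151  113   51 3138] [744. 312.] [270. 311.] 6.0 zmed 0.1
handle top [201 243  47  12 203] [544. 294.] [ 28. 127.] 0.6 zmed 0.066
```

Request:
{"method": "jog_arm", "body": {"series": [[0,[-0.03,-0.01,0],-0.5],[0,[-0.06,-0.02,0.01],-0.5],[0,[-0.09,-0.03,0.03],-0.5],[0,[-0.104,-0.035,0.06],-0.5],[0,[-0.104,-0.035,0.09],-0.5]]}}

```text
t: 2.7
tcp_pos: [0.5909, -0.2475, 0.1601]
ee_rot: [-179.9, 0.2, -175.6]
wrist_force: [-0.1, 0.9, -1.1]
opening: 0.0853
gripper_force: 0.0
```

Request:
{"method": "jog_arm", "body": {"series": [[0,[0,0,0.025],0],[0,[0,0,0.05],0],[0,[0,0,0.07],0],[0,[0,0,0.08],0],[0,[0,0,0.08],0]]}}

```text
t: 3.12
tcp_pos: [0.586, -0.2465, 0.0789]
ee_rot: [179.9, -0.2, -175.6]
wrist_force: [-0.3, -0.1, 0.6]
opening: 0.0853
gripper_force: 0.0
```

```bash
python3 -c "
from h import *
st()"
```

```text
3.1167 [ 0.586  -0.2465  0.0789] [ 179.89   -0.23 -175.57] 0.08534043842627997 0.0 [-0.3 -0.1  0.6] [ 16.6  38.4   6.7  94.8  -5.6  47.4 120.1]
```

Request:
{"method": "jog_arm", "body": {"series": [[0,[0,-0.001,0.01],0],[0,[0,-0.001,0.021],0],[0,[0,-0.001,0.021],0],[0.4,[0,-0.001,0.021],0],[0.4,[0,-0.001,0.021],0]]}}

```text
t: 3.53
tcp_pos: [0.5876, -0.2488, 0.0609]
ee_rot: [-180.0, 0.0, -175.5]
wrist_force: [-0.0, -0.4, -1.6]
opening: 0.0642
gripper_force: 0.0
```

Request:
{"method": "jog_arm", "body": {"series": [[0.4,[0,0,0],0],[0.4,[0,0,0],0],[0.5,[0,0,0],0],[0.5,[0,0,0],0],[0.5,[0,0,0],0]]}}

```text
t: 3.95
tcp_pos: [0.5874, -0.2486, 0.0605]
ee_rot: [-180.0, 0.0, -175.5]
wrist_force: [-0.1, 0.5, 0.3]
opening: 0.0432
gripper_force: 0.1
```

Request:
{"method": "jog_arm", "body": {"series": [[0.54,[0,0,0],0],[0.54,[0,0,0],0],[0.54,[0,0,0],0],[0.54,[0,0,0],0],[0.54,[0,0,0],0]]}}

```text
t: 4.37
tcp_pos: [0.5875, -0.2486, 0.0605]
ee_rot: [-180.0, 0.0, -175.5]
wrist_force: [-0.5, 0.6, 4.0]
opening: 0.0396
gripper_force: 17.6
```

Request:
{"method": "jog_arm", "body": {"series": [[0.57,[0,0,0],0],[0.57,[0,0,0],0],[0.57,[0,0,0],0],[0.57,[0,0,0],0],[0.57,[0,0,0],0]]}}

```text
t: 4.78
tcp_pos: [0.5875, -0.2486, 0.0608]
ee_rot: [-180.0, 0.0, -175.5]
wrist_force: [0.0, 0.9, 5.6]
opening: 0.0387
gripper_force: 60.6
```

Request:
{"method": "jog_arm", "body": {"series": [[0.6,[0,0,0],0],[0.6,[0,0,0],0],[0.6,[0,0,0],0],[0.6,[0,0,0],0],[0.6,[0,0,0],0]]}}

```text
t: 5.2
tcp_pos: [0.5875, -0.2486, 0.0607]
ee_rot: [-180.0, 0.0, -175.5]
wrist_force: [0.1, -0.1, -1.0]
opening: 0.039
gripper_force: 40.7
```

Request:
{"method": "jog_arm", "body": {"series": [[0.6,[0,0,-0.01],0],[0.6,[0,0,-0.03],0],[0.6,[0,0,-0.055],0],[0.6,[0,0,-0.075],0],[0.6,[0,0,-0.08],0]]}}

```text
t: 5.62
tcp_pos: [0.5887, -0.2497, 0.144]
ee_rot: [-179.9, 0.3, -175.5]
wrist_force: [-0.5, -0.3, 0.1]
opening: 0.0385
gripper_force: 66.5
```

Request:
{"method": "jog_arm", "body": {"series": [[0.6,[0.002,0.018,0],0],[0.6,[0.005,0.045,0],0],[0.6,[0.008,0.078,0],0],[0.6,[0.011,0.111,0],0],[0.6,[0.014,0.144,0],0]]}}

```text
t: 6.03
tcp_pos: [0.5611, -0.1051, 0.1396]
ee_rot: [180.0, -0.1, -175.5]
wrist_force: [-0.1, -0.4, -0.7]
opening: 0.0387
gripper_force: 66.5
```

Request:
{"method": "jog_arm", "body": {"series": [[0.6,[0.003,0.033,0],0],[0.6,[0.006,0.066,0],0],[0.6,[0.009,0.099,0],0],[0.6,[0.012,0.13,0],0],[0.6,[0.013,0.144,0],0]]}}

```text
t: 6.45
tcp_pos: [0.5363, 0.0414, 0.1397]
ee_rot: [179.9, -0.1, -175.2]
wrist_force: [0.0, 0.6, -0.6]
opening: 0.0388
gripper_force: 66.5
```

Request:
{"method": "jog_arm", "body": {"series": [[0.6,[0,0,0],4],[0.6,[0,0,0],10],[0.6,[0,0,0],17],[0.6,[0,0,0],24],[0.6,[0,0,0],31]]}}

```text
t: 6.87
tcp_pos: [0.5374, 0.0362, 0.1398]
ee_rot: [-180.0, -0.0, 153.2]
wrist_force: [0.5, -1.0, -1.1]
opening: 0.0383
gripper_force: 66.7
```

Request:
{"method": "jog_arm", "body": {"series": [[0.6,[0,0,0],7],[0.6,[0,0,0],14],[0.6,[0,0,0],21],[0.6,[0,0,0],28],[0.6,[0,0,0],35]]}}

```text
t: 7.28
tcp_pos: [0.5374, 0.0362, 0.1398]
ee_rot: [-179.9, -0.0, 118.1]
wrist_force: [-0.0, 0.2, -0.3]
opening: 0.0382
gripper_force: 66.7
```

Request:
{"method": "jog_arm", "body": {"series": [[0.6,[0,0,0],7],[0.6,[0,0,0],14],[0.6,[0,0,0],20],[0.6,[0,0,0],24],[0.6,[0,0,0],24]]}}

```text
t: 7.7
tcp_pos: [0.5374, 0.0364, 0.1397]
ee_rot: [-179.9, 0.0, 94.3]
wrist_force: [0.0, -0.7, -0.6]
opening: 0.0386
gripper_force: 66.7
```

```bash
python3 - <<'E'
from h import *
st(); im,d,c=shot("side","s2.png");P=world(d,c);z=P[...,2]
hsv=cv2.cvtColor(im,cv2.COLOR_BGR2HSV)
comps(P,(z>.115)&(z<.145)&(P[...,0]>.35)&(P[...,0]<.7)&(P[...,1]>-.05)&(P[...,1]<.12)&(hsv[...,1]<70)&(hsv[...,2]>90),30,'bar')
E
```

```text
7.7 [0.5374 0.0364 0.1397] [-1.7993e+02  3.0000e-02  9.4330e+01] 0.038610897668842264 66.66699528694153 [ 0.  -0.7 -0.6] [-28.4  30.4  33.5 106.7 -21.5  49.4  20.1]
bar [253 203  78  25 467] [537.  36.] [219.  36.] 4.7 zmed 0.1344
```

Request:
{"method": "jog_arm", "body": {"series": [[0.6,[0,0,0.02],0],[0.6,[0,0,0.05],0],[0.6,[0,0,0.08],0],[0.6,[0,0,0.105],0],[0.6,[0,0,0.115],0]]}}

```text
t: 8.17
tcp_pos: [0.5358, 0.0365, 0.0222]
ee_rot: [-179.7, -0.0, 94.7]
wrist_force: [-1.0, 0.6, -1.3]
opening: 0.0387
gripper_force: 66.6
```

Request:
{"method": "jog_arm", "body": {"series": [[0.6,[0,0,0.004],0],[0.6,[0,0,0.007],0],[0.6,[0,0,0.009],0],[0.6,[0,0,0.01],0],[0.6,[0,0,0.01],0]]}}

```text
t: 8.58
tcp_pos: [0.5384, 0.0364, 0.0162]
ee_rot: [179.9, -0.0, 94.5]
wrist_force: [-0.2, 0.7, -1.0]
opening: 0.0385
gripper_force: 66.6
```

Request:
{"method": "jog_arm", "body": {"series": [[0.6,[0,0,0.001],0],[0.6,[0,0,0.002],0],[0.6,[0,0,0.002],0],[0.6,[0,0,0.002],0],[0.6,[0,0,0.002],0]]}}

```text
t: 9.0
tcp_pos: [0.5382, 0.0365, 0.0138]
ee_rot: [179.9, -0.0, 94.5]
wrist_force: [-0.7, 0.2, 6.0]
opening: 0.0384
gripper_force: 67.3
```

Request:
{"method": "jog_arm", "body": {"series": [[0.5,[0,0,0],0],[0.4,[0,0,0],0],[0.3,[0,0,0],0],[0.3,[0,0,0],0],[0.3,[0,0,0],0]]}}

```text
t: 9.42
tcp_pos: [0.5377, 0.0363, 0.0131]
ee_rot: [-180.0, 0.0, 94.5]
wrist_force: [0.4, 0.0, -0.9]
opening: 0.0599
gripper_force: 0.0
```

Request:
{"method": "jog_arm", "body": {"series": [[0.3,[0,0,-0.02],0],[0.3,[0,0,-0.05],0],[0.3,[0,0,-0.09],0],[0.3,[0,0,-0.13],0],[0.3,[0,0,-0.15],0]]}}

```text
t: 9.83
tcp_pos: [0.5391, 0.0356, 0.1675]
ee_rot: [179.7, 0.0, 94.5]
wrist_force: [1.4, 0.3, 0.4]
opening: 0.0598
gripper_force: 0.0
```

```bash
python3 - <<'E'
from h import *
st(); im,d,c=shot("side");P=world(d,c);z=P[...,2]
hsv=cv2.cvtColor(im,cv2.COLOR_BGR2HSV)
comps(P,(z>.005)&(z<.013)&(P[...,0]>.35)&(P[...,0]<.7)&(P[...,1]>-.05)&(P[...,1]<.12)&(hsv[...,1]<70)&(hsv[...,2]>90),30,'bar')
im,d,c=shot("top","t3.png");P=world(d,c);z=P[...,2]
hsv=cv2.cvtColor(im,cv2.COLOR_BGR2HSV)
# handle and unit geometry
m=(z>.06)&(z<.072)&(P[...,0]>.5)&(P[...,0]<.6)&(P[...,1]>.15)&(P[...,1]<.46)
q=P[m]; print(len(q)); 
e=R.from_euler('z',5.2,degrees=True).as_matrix()[:2,:2]; w=q[:,:2]@e
h,b=np.histogram(w[:,0],bins=np.arange(.55,.62,.003)); print(list(zip(np.round(b,3),h)))
for lo,hi in zip(b[:-1],b[1:]):
    s=w[(w[:,0]>=lo)&(w[:,0]<hi)]
    if len(s)>3: print(round(lo,3),np.round([s[:,1].min(),s[:,1].max()],3))
m=(z>.095)&(z<.105)&(P[...,0]>.5)&(P[...,0]<.9)&(P[...,1]>.15)&(P[...,1]<.48); w=P[m][:,:2]@e
print('unit',np.percentile(w[:,0],[.5,99.5]),np.percentile(w[:,1],[.5,99.5])); comps(P,m,300,'unit')
E
```

```text
9.8333 [0.5391 0.0356 0.1675] [1.7974e+02 2.0000e-02 9.4450e+01] 0.059837254553664766 0.0 [1.4 0.3 0.4] [-29.5  28.6  35.1 104.8 -20.2  52.7  19.2]
bar [256 240  74  28 456] [538.  37.] [221.  38.] 5.1 zmed 0.0086
300
[(np.float64(0.55), np.int64(0)), (np.float64(0.553), np.int64(0)), (np.float64(0.556), np.int64(4)), (np.float64(0.559), np.int64(55)), (np.float64(0.562), np.int64(52)), (np.float64(0.565), np.int64(45)), (np.float64(0.568), np.int64(28)), (np.float64(0.571), np.int64(5)), (np.float64(0.574), np.int64(6)), (np.float64(0.577), np.int64(6)), (np.float64(0.58), np.int64(6)), (np.float64(0.583), np.int64(4)), (np.float64(0.586), np.int64(6)), (np.float64(0.589), np.int64(8)), (np.float64(0.592), np.int64(7)), (np.float64(0.595), np.int64(3)), (np.float64(0.598), np.int64(55)), (np.float64(0.601), np.int64(0)), (np.float64(0.604), np.int64(0)), (np.float64(0.607), np.int64(0)), (np.float64(0.61), np.int64(0)), (np.float64(0.613), np.int64(0)), (np.float64(0.616), np.int64(0))]
0.556 [0.189 0.267]
0.559 [0.181 0.306]
0.562 [0.18  0.308]
0.565 [0.179 0.309]
0.568 [0.183 0.305]
0.571 [0.191 0.296]
0.574 [0.191 0.299]
0.577 [0.191 0.297]
0.58 [0.19  0.298]
0.583 [0.19  0.299]
0.586 [0.19  0.298]
0.589 [0.19  0.297]
0.592 [0.19  0.297]
0.598 [0.099 0.387]
unit [0.63894738 0.90190862] [0.09507556 0.39268151]
unit [  157   122   118   107 10255] [746. 313.] [268. 302.] 5.1 zmed 0.1
```

Gauge lies flat within the mat. Now to the handle, which I'll pinch from above with the fingers part-shut.

Request:
{"method": "jog_arm", "body": {"series": [[0.4,[0.02,0.002,0],0],[0.5,[0.055,0.004,0],0],[0.6,[0.09,0.007,0],0],[0.7,[0.125,0.01,0],0],[0.72,[0.16,0.014,0],0]]}}

```text
t: 10.35
tcp_pos: [0.5383, 0.1985, 0.1622]
ee_rot: [-179.9, 0.0, 94.5]
wrist_force: [1.2, -0.3, 0.4]
opening: 0.0237
gripper_force: 0.0
```

Request:
{"method": "jog_arm", "body": {"series": [[0.72,[0.035,0.003,0],0],[0.72,[0.07,0.006,0],-0.7],[0.72,[0.09,0.008,0.01],-0.7],[0.72,[0.0965,0.008,0.02],-0.7],[0.72,[0.0965,0.008,0.02],-0.7]]}}

```text
t: 10.77
tcp_pos: [0.5374, 0.295, 0.1396]
ee_rot: [-179.7, 0.1, 95.4]
wrist_force: [-0.7, -0.4, 0.3]
opening: 0.0243
gripper_force: 0.0
```

Request:
{"method": "jog_arm", "body": {"series": [[0.72,[0,0,0],0],[0.72,[0,0,0],0],[0.72,[0,0,0],0],[0.72,[0,0,0],0],[0.72,[0,0,0],0]]}}

```text
t: 11.18
tcp_pos: [0.5401, 0.2928, 0.1439]
ee_rot: [180.0, -0.0, 95.1]
wrist_force: [-0.3, 1.1, 0.4]
opening: 0.0236
gripper_force: 0.0
```

```bash
python3 - <<'E'
from h import *
st(); im,d,c=shot("wrist","w4.png");P=world(d,c);z=P[...,2]
e=R.from_euler('z',5.2,degrees=True).as_matrix()[:2,:2]
m=(z>.058)&(z<.072)&(P[...,0]>.48)&(P[...,0]<.575)&(P[...,1]>.15)&(P[...,1]<.46)
w=P[m][:,:2]@e; print(len(w),np.percentile(w[:,0],[1,5,25,50,75,95,99]),w[:,1].min(),w[:,1].max())
E
```

```text
11.1833 [0.5401 0.2928 0.1439] [ 1.7996e+02 -2.0000e-02  9.5110e+01] 0.02364979012562458 0.0 [-0.3  1.1  0.4] [-50.7  36.1  33.7  95.  -23.2  55.9  -3.8]
4775 [0.55907393 0.55983712 0.5631448  0.56751786 0.58378741 0.59943835
 0.59955803] 0.18248397253618578 0.3894060101128022
```

View pics/w4.png

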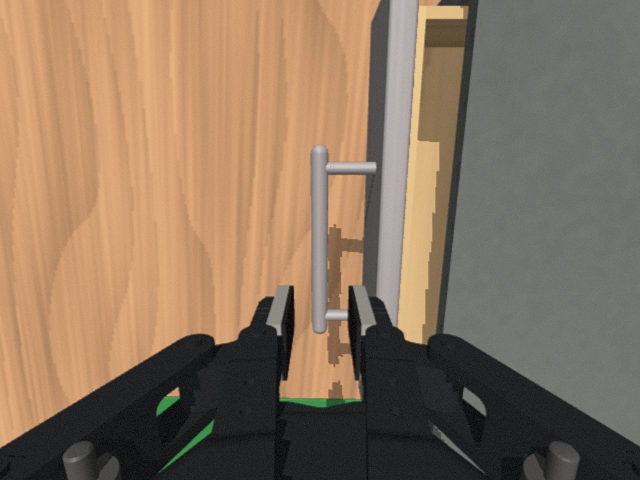

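The wrist view shows the bar at x≈320 px midway between the fingers and the posts at (350,168) and (340,315); the fingers are between the posts and clear of the panel.

Request:
{"method": "jog_arm", "body": {"series": [[0.72,[0,0,0.015],0],[0.72,[0,0,0.035],0],[0.72,[0,0,0.055],0],[0.72,[0,0,0.065],0],[0.72,[0,0,0.07],0]]}}

```text
t: 11.65
tcp_pos: [0.5389, 0.2934, 0.0719]
ee_rot: [-179.9, 0.0, 95.2]
wrist_force: [0.1, -0.1, -0.9]
opening: 0.0237
gripper_force: 0.0
```

Request:
{"method": "jog_arm", "body": {"series": [[0.72,[0,0,0.006],0],[0.72,[0,0,0.012],0],[0.72,[0,0,0.018],0],[0.72,[0,0,0.022],0],[0.72,[0,0,0.022],0]]}}

```text
t: 12.07
tcp_pos: [0.5393, 0.2938, 0.0507]
ee_rot: [-180.0, 0.0, 95.2]
wrist_force: [-0.6, -0.7, 0.0]
opening: 0.0241
gripper_force: 0.0
```

Request:
{"method": "jog_arm", "body": {"series": [[0.8,[0,0,0],0],[0.85,[0,0,0],0],[0.9,[0,0,0],0],[0.9,[0,0,0],0],[0.9,[0,0,0],0]]}}

```text
t: 12.48
tcp_pos: [0.5398, 0.2938, 0.0517]
ee_rot: [180.0, -0.0, 95.2]
wrist_force: [-0.2, -0.2, 3.1]
opening: 0.0096
gripper_force: 37.2
```

Request:
{"method": "jog_arm", "body": {"series": [[0.9,[0,-0.01,0],0],[0.9,[0,-0.03,0],0],[0.9,[0,-0.05,0],0],[0.9,[0,-0.07,0],0],[0.9,[0,-0.09,0],0]]}}

```text
t: 12.9
tcp_pos: [0.4503, 0.2859, 0.0517]
ee_rot: [179.9, -0.0, 95.2]
wrist_force: [1.8, 1.1, 1.0]
opening: 0.0092
gripper_force: 37.3
```

Request:
{"method": "jog_arm", "body": {"series": [[0.9,[0,-0.02,0],0],[0.9,[0,-0.04,0],0],[0.9,[0,-0.055,0],0],[0.9,[0,-0.065,0],0],[0.9,[0,-0.07,0],0]]}}

```text
t: 13.32
tcp_pos: [0.3795, 0.2795, 0.0517]
ee_rot: [180.0, -0.0, 95.2]
wrist_force: [0.2, 0.5, 1.5]
opening: 0.0095
gripper_force: 37.4
```

Request:
{"method": "jog_arm", "body": {"series": [[0.9,[0,-0.002,0],0],[0.9,[0,-0.004,0],0],[0.9,[0,-0.006,0],0],[0.9,[0,-0.006,0],0],[0.9,[0,-0.006,0],0]]}}

```text
t: 13.73
tcp_pos: [0.3752, 0.2791, 0.0516]
ee_rot: [179.9, -0.0, 95.2]
wrist_force: [-0.5, 0.9, 6.9]
opening: 0.0088
gripper_force: 38.1
```

```bash
python3 - <<'E'
from h import *
st(); im,d,c=shot("top","t5.png")
cv2.imwrite("pics/t5c.png",cv2.resize(im[110:320,130:330],None,fx=3,fy=3))
E
```

```text
13.7333 [0.3752 0.2791 0.0516] [ 1.7994e+02 -4.0000e-02  9.5180e+01] 0.008768227045473875 38.09006631374359 [-0.5  0.9  6.9] [-59.3  32.8  29.3 122.3 -30.1  31.9  -2.7]
```

View pics/t5c.png

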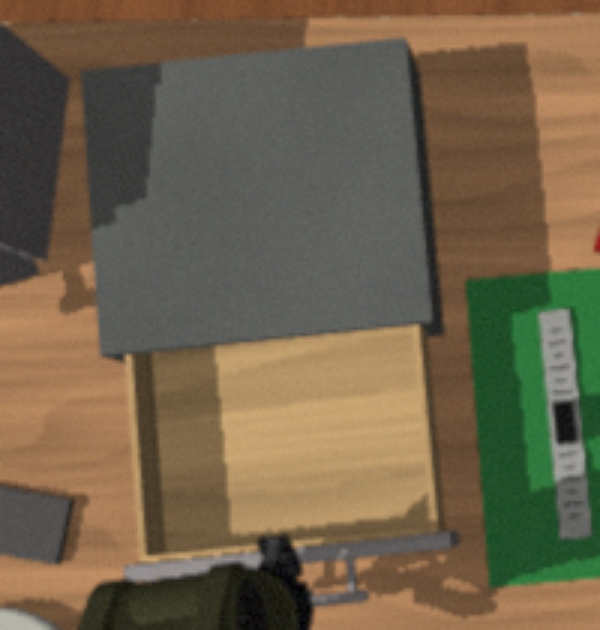

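Drawer is out by about 17 cm more than at the start. Releasing and going for the hubs.

Request:
{"method": "jog_arm", "body": {"series": [[0.8,[0,0,0],0],[0.72,[0,0,0],0],[0.72,[0,0,0],0],[0.72,[0,0,-0.01],0],[0.72,[0,0,-0.03],0]]}}

```text
t: 14.2
tcp_pos: [0.3731, 0.2778, 0.0799]
ee_rot: [-179.8, 0.2, 95.2]
wrist_force: [0.2, -0.1, 0.6]
opening: 0.0241
gripper_force: 0.0
```

Request:
{"method": "jog_arm", "body": {"series": [[0.72,[0,0,-0.02],0],[0.72,[0,0,-0.04],0],[0.72,[0,0,-0.07],0],[0.6,[-0.02,0,-0.1],0],[0.5,[-0.05,0,-0.12],0]]}}

```text
t: 14.62
tcp_pos: [0.3793, 0.2306, 0.2031]
ee_rot: [179.9, -0.0, 95.4]
wrist_force: [0.6, -0.4, -0.1]
opening: 0.0426
gripper_force: 0.0
```

```bash
python3 - <<'E'
from h import *
st(); im,d,c=shot("top","t6.png");P=world(d,c);z=P[...,2]
e=R.from_euler('z',5.2,degrees=True).as_matrix()[:2,:2]
W=P[...,:2]@e
def ex(n,lo,hi,x0,x1,y0,y1):
    m=(z>lo)&(z<hi)&(W[...,0]>x0)&(W[...,0]<x1)&(W[...,1]>y0)&(W[...,1]<y1); w=W[m]; print(n,len(w),np.round(np.percentile(w,[1,50,99],axis=0),4).tolist(),np.median(z[m]))
ex('handle',.058,.072,.36,.415,.1,.4)
ex('panel',.08,.095,.4,.5,.05,.45)
ex('floor',.016,.028,.42,.7,.1,.39)
ex('sidewall',.07,.085,.46,.64,.05,.45)
ex('carc',.096,.105,.55,.95,.05,.45)
hsv=cv2.cvtColor(im,cv2.COLOR_BGR2HSV)
inb=(P[...,0]>.355)&(P[...,0]<.66)&(P[...,1]>-.33)&(P[...,1]<-.155)
comps(P,(z>.036)&(z<.047)&inb&(hsv[...,1]<70)&(hsv[...,2]>90),15,'boss')
E
```

```text
14.6167 [0.3793 0.2306 0.2031] [ 1.7991e+02 -3.0000e-02  9.5440e+01] 0.04264707163006356 0.0 [ 0.6 -0.4 -0.1] [-65.8  18.5  41.9 114.8 -15.5  52.2 -10.3]
handle 64 [[0.3944, 0.1813], [0.4015, 0.1958], [0.4139, 0.215]] 0.06594302998896917
panel 535 [[0.4349, 0.0999], [0.4436, 0.2111], [0.4812, 0.3881]] 0.0870202272660876
floor 5837 [[0.4578, 0.1237], [0.5514, 0.2477], [0.6464, 0.3728]] 0.02211510556060725
sidewall 388 [[0.4626, 0.1087], [0.5504, 0.373], [0.639, 0.3798]] 0.07760731237680352
carc 10015 [[0.6401, 0.0967], [0.7684, 0.244], [0.9013, 0.3917]] 0.10009459329490289
boss [429 218   8   8  52] [ 613. -290.] [21. 20.] 87.4 zmed 0.0432
boss [401 241   9   8  54] [ 549. -210.] [22. 20.] 89.3 zmed 0.0425
boss [402 268   9   8  48] [ 474. -210.] [23. 20.] 89.1 zmed 0.0432
boss [428 268   8   9  47] [ 471. -281.] [20. 22.] 89.1 zmed 0.0432
boss [401 294   9   9  55] [ 400. -203.] [22. 22.] 33.1 zmed 0.0426
```

Drawer interior runs from about 0.449 to 0.639 m (unit axes); five bosses are confirmed at z≈0.043. First hub: the nearest, A.

Request:
{"method": "jog_arm", "body": {"series": [[0.41,[-0.035,-0.002,0],0],[0.41,[-0.07,-0.004,0],0],[0.41,[-0.105,-0.006,0],0],[0.41,[-0.14,-0.008,0],0],[0.41,[-0.175,-0.01,0],0]]}}

```text
t: 15.08
tcp_pos: [0.3842, 0.0521, 0.2011]
ee_rot: [-180.0, -0.0, 95.2]
wrist_force: [1.4, -0.9, 0.7]
opening: 0.0504
gripper_force: 0.0
```

Request:
{"method": "jog_arm", "body": {"series": [[0.41,[-0.035,-0.002,0],0],[0.41,[-0.07,-0.004,0],0],[0.41,[-0.105,-0.006,0],0],[0.41,[-0.14,-0.008,0],0],[0.41,[-0.175,-0.009,0],0]]}}

```text
t: 15.5
tcp_pos: [0.3909, -0.123, 0.201]
ee_rot: [-180.0, -0.0, 95.2]
wrist_force: [0.3, 1.1, 1.0]
opening: 0.0505
gripper_force: 0.0
```

Request:
{"method": "jog_arm", "body": {"series": [[0.41,[-0.035,0,0.01],0],[0.41,[-0.065,0,0.03],0],[0.41,[-0.085,0,0.05],0],[0.41,[-0.085,0,0.07],0],[0.41,[-0.085,0,0.08],0]]}}

```text
t: 15.92
tcp_pos: [0.3979, -0.207, 0.1191]
ee_rot: [-179.8, -0.0, 95.0]
wrist_force: [0.5, 0.5, -0.5]
opening: 0.0501
gripper_force: 0.0
```

```bash
cat >> h.py <<'E'
ax=np.array([[-.0906,.9959],[.9959,.0906]])
def ab():
    s=env.get_state(); print('ab',np.round(ax@np.array(s["tcp_pos"])[:2],4)); st()
def hubs(n="top"):
    im,d,c=shot(n);P=world(d,c);z=P[...,2]; hsv=cv2.cvtColor(im,cv2.COLOR_BGR2HSV)
    inb=(P[...,0]>.355)&(P[...,0]<.66)&(P[...,1]>-.33)&(P[...,1]<-.155)
    for r in comps(P,(z>.037)&(z<.047)&inb&(hsv[...,1]<70)&(hsv[...,2]>90),15 if n!="wrist" else 60,n+' boss'): print('   ab',np.round(ax@np.array(r[0]),1))
E
python3 -c "
from h import *
ab(); hubs('wrist')"
```

```text
ab [-0.2422  0.3775]
15.9167 [ 0.3979 -0.207   0.1191] [-1.7982e+02 -4.0000e-02  9.5000e+01] 0.050121401690339955 0.0 [ 0.5  0.5 -0.5] [ -3.6  26.7  40.2 120.7 -25.9  41.4  58.5]
wrist boss [ 306  228   36   37 1020] [ 400. -203.] [23. 23.] 49.4 zmed 0.0437
wrist boss [ 413  244   37   37 1044] [ 473. -208.] [23. 23.] 9.3 zmed 0.0437
wrist boss [ 521  255   42   36 1107] [ 548. -208.] [23. 24.] 57.6 zmed 0.0437
wrist boss [580 364  40  33 944] [ 613. -287.] [23. 24.] 87.4 zmed 0.0437
   ab [-238.1  379.9]
   ab [-249.7  451.9]
   ab [-257.3  527. ]
   ab [-341.5  584.5]
```

Request:
{"method": "jog_arm", "body": {"series": [[0.41,[0.002,0.001,0.02],0],[0.41,[0.004,0.002,0.045],0],[0.41,[0.004,0.002,0.065],0],[0.41,[0.004,0.002,0.075],0],[0.41,[0.004,0.002,0.08],0]]}}

```text
t: 16.38
tcp_pos: [0.4007, -0.2005, 0.0404]
ee_rot: [-179.9, -0.1, 95.3]
wrist_force: [0.7, 0.2, 0.0]
opening: 0.0505
gripper_force: 0.0
```

Request:
{"method": "jog_arm", "body": {"series": [[0.41,[0,0,0.005],0],[0.41,[0,0,0.01],0],[0.41,[0,0,0.015],0],[0.5,[0,0,0.018],0],[0.6,[0,0,0.018],0]]}}

```text
t: 16.8
tcp_pos: [0.401, -0.2017, 0.0231]
ee_rot: [180.0, -0.0, 95.2]
wrist_force: [-0.7, 0.4, -0.7]
opening: 0.0346
gripper_force: 0.0
```

Request:
{"method": "jog_arm", "body": {"series": [[0.66,[0,0,0],0],[0.68,[0,0,0],0],[0.7,[0,0,0],0],[0.7,[0,0,0],0],[0.7,[0,0,0],0]]}}

```text
t: 17.22
tcp_pos: [0.401, -0.2019, 0.0234]
ee_rot: [180.0, 0.0, 95.2]
wrist_force: [-1.6, 0.2, 0.8]
opening: 0.0258
gripper_force: 0.2
```

Request:
{"method": "jog_arm", "body": {"series": [[0.7,[0,-0.001,0.003],0],[0.7,[0,-0.001,0.003],0],[0.71,[0,-0.001,0.003],0],[0.715,[0,-0.001,0.003],0],[0.715,[0,-0.001,0.003],0]]}}

```text
t: 17.63
tcp_pos: [0.4, -0.202, 0.0203]
ee_rot: [-180.0, 0.0, 95.2]
wrist_force: [-0.8, -0.3, 0.2]
opening: 0.025
gripper_force: 0.0
```

Request:
{"method": "jog_arm", "body": {"series": [[0.72,[0,0,0],0],[0.72,[0,0,0],0],[0.72,[0,0,0],0],[0.72,[0,0,0],0],[0.72,[0,0,0],0]]}}

```text
t: 18.05
tcp_pos: [0.4, -0.202, 0.0203]
ee_rot: [180.0, 0.0, 95.2]
wrist_force: [0.4, 0.3, -0.6]
opening: 0.0242
gripper_force: 0.9
```

Request:
{"method": "jog_arm", "body": {"series": [[0.725,[0,0,0],0],[0.725,[0,0,0],0],[0.725,[0,0,0],0],[0.725,[0,0,0],0],[0.725,[0,0,0],0]]}}

```text
t: 18.47
tcp_pos: [0.4, -0.2019, 0.0203]
ee_rot: [180.0, 0.0, 95.2]
wrist_force: [0.2, 0.3, -0.2]
opening: 0.0236
gripper_force: 7.5
```

Request:
{"method": "jog_arm", "body": {"series": [[0.73,[0,0,0],0],[0.73,[0,0,0],0],[0.73,[0,0,0],0],[0.73,[0,0,0],0],[0.73,[0,0,0],0]]}}

```text
t: 18.88
tcp_pos: [0.4, -0.2019, 0.0203]
ee_rot: [180.0, 0.0, 95.2]
wrist_force: [0.9, 0.2, 3.1]
opening: 0.0232
gripper_force: 14.9
```

Request:
{"method": "jog_arm", "body": {"series": [[0.73,[0,0,-0.003],0],[0.73,[0,0,-0.01],0],[0.73,[0,0,-0.025],0],[0.73,[0,0,-0.045],0],[0.73,[0,0,-0.07],0]]}}

```text
t: 19.3
tcp_pos: [0.399, -0.2016, 0.0907]
ee_rot: [-179.9, -0.0, 95.2]
wrist_force: [0.1, -0.3, -0.2]
opening: 0.0234
gripper_force: 14.9
```

Request:
{"method": "jog_arm", "body": {"series": [[0.73,[0,0,-0.02],0],[0.73,[0,0,-0.035],0],[0.73,[0,0,-0.045],0],[0.73,[0,0,-0.05],0],[0.73,[0,0,-0.05],0]]}}

```text
t: 19.72
tcp_pos: [0.4003, -0.2019, 0.1411]
ee_rot: [179.9, 0.0, 95.2]
wrist_force: [0.2, -0.5, -0.8]
opening: 0.0235
gripper_force: 14.9
```

```bash
python3 -c "
from h import *
ab(); hubs('side'); shot('side','s7.png')"
```

```text
ab [-0.2374  0.3804]
19.7167 [ 0.4003 -0.2019  0.1411] [1.7992e+02 2.0000e-02 9.5220e+01] 0.0234960523400585 14.861767441034317 [ 0.2 -0.5 -0.8] [ -6.2  24.9  42.4 119.4 -24.   44.3  56.3]
side boss [334 291  10   9  68] [ 548. -212.] [25. 21.] 62.6 zmed 0.0425
side boss [304 300  10   9  72] [ 472. -209.] [24. 21.] 65.9 zmed 0.042
side boss [375 304  10   9  76] [ 612. -291.] [25. 21.] 62.6 zmed 0.0422
side boss [317 320  10  10  80] [ 470. -281.] [25. 20.] 64.7 zmed 0.0424
   ab [-260.6  526.9]
   ab [-251.4  450.9]
   ab [-344.9  583.3]
   ab [-322.7  442.6]
```

View pics/s7.png

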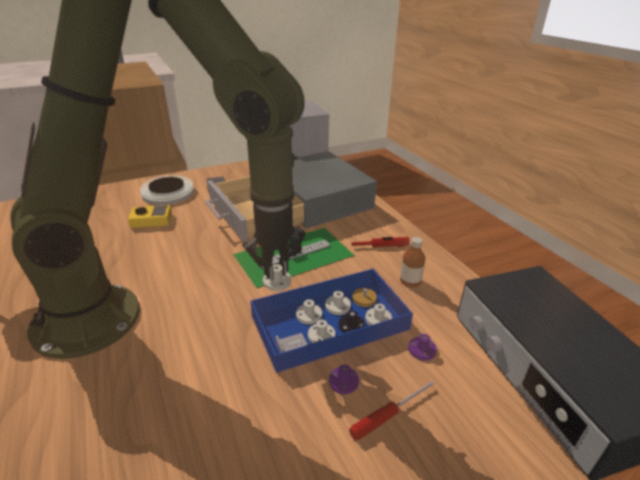

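The side view shows the hub hanging level in the grip at (277,282); the other four are still in the bin. Carrying it to the drawer.

Request:
{"method": "jog_arm", "body": {"series": [[0.73,[0.014,0.007,0],0],[0.73,[0.042,0.02,0],0],[0.73,[0.073,0.034,0],0],[0.73,[0.104,0.049,0],0],[0.73,[0.135,0.064,0],0]]}}

```text
t: 20.23
tcp_pos: [0.4511, -0.0603, 0.1393]
ee_rot: [-179.9, -0.0, 95.1]
wrist_force: [1.3, -0.5, 0.2]
opening: 0.0234
gripper_force: 14.9
```

Request:
{"method": "jog_arm", "body": {"series": [[0.73,[0.031,0.015,0],0],[0.73,[0.062,0.029,0],0],[0.73,[0.093,0.044,0],0],[0.73,[0.124,0.058,0],0],[0.73,[0.155,0.073,0],0]]}}

```text
t: 20.65
tcp_pos: [0.5096, 0.101, 0.139]
ee_rot: [-179.9, 0.0, 95.2]
wrist_force: [0.4, -1.3, -0.5]
opening: 0.0232
gripper_force: 14.9
```

Request:
{"method": "jog_arm", "body": {"series": [[0.73,[0.031,0.015,0],0],[0.73,[0.062,0.03,0],0],[0.73,[0.09,0.042,0],0],[0.73,[0.108,0.05,0],0],[0.73,[0.111,0.0525,0],0]]}}

```text
t: 21.07
tcp_pos: [0.552, 0.2197, 0.1379]
ee_rot: [-179.9, -0.1, 95.5]
wrist_force: [0.8, 0.6, -1.9]
opening: 0.0233
gripper_force: 14.9
```

Request:
{"method": "jog_arm", "body": {"series": [[0.73,[0,0,0.01],0],[0.73,[0,0,0.03],0],[0.73,[0,0,0.055],0],[0.73,[0,0,0.075],0],[0.73,[0,0,0.085],0]]}}

```text
t: 21.48
tcp_pos: [0.5502, 0.2122, 0.0518]
ee_rot: [-179.7, 0.1, 95.1]
wrist_force: [-1.2, -1.2, -0.8]
opening: 0.0236
gripper_force: 14.9
```

```bash
python3 -c "
from h import *
ab()
shot('side','s8.png')
shot('wrist','w8.png')"
```

```text
ab [0.1615 0.5671]
21.4833 [0.5502 0.2122 0.0518] [-1.7972e+02  1.2000e-01  9.5070e+01] 0.023604302818934293 14.873077869415283 [-1.2 -1.2 -0.8] [-45.7  42.6  37.4 103.7 -34.7  46.   14.5]
```

View pics/w8.png

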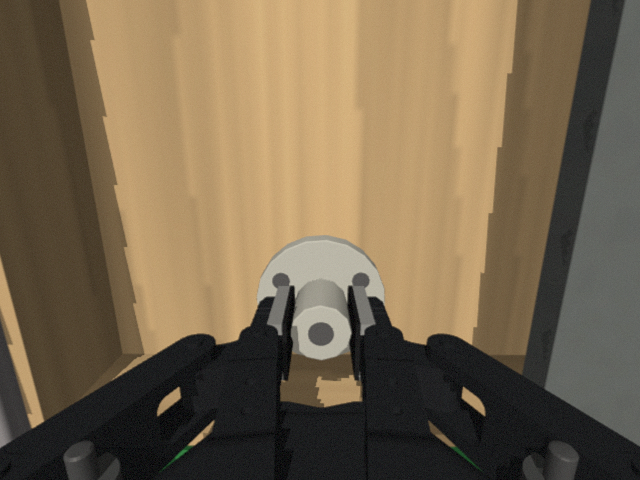

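The hub at (320,290) hangs level over the drawer floor, clear of wall and carcass. Lowering.

Request:
{"method": "jog_arm", "body": {"series": [[0.73,[0,0,0.005],0],[0.73,[0,0,0.01],0],[0.73,[0,0,0.014],0],[0.73,[0,0,0.016],0],[0.73,[0,0,0.016],0]]}}

```text
t: 22.0
tcp_pos: [0.5522, 0.2147, 0.0392]
ee_rot: [-180.0, -0.0, 95.2]
wrist_force: [0.3, 0.3, -1.6]
opening: 0.0235
gripper_force: 14.9
```

Request:
{"method": "jog_arm", "body": {"series": [[0.73,[0,0,0.001],0],[0.73,[0,0,0.001],0],[0.73,[0,0,0.001],0],[0.73,[0,0,0.001],0],[0.73,[0,0,0.001],0]]}}

```text
t: 22.42
tcp_pos: [0.5525, 0.2147, 0.0384]
ee_rot: [180.0, -0.0, 95.2]
wrist_force: [0.2, -0.3, -0.9]
opening: 0.0235
gripper_force: 14.9
```

Request:
{"method": "jog_arm", "body": {"series": [[0.7,[0,0,0],0],[0.62,[0,0,0],0],[0.55,[0,0,0],0],[0.55,[0,0,-0.002],0],[0.55,[0,0,-0.012],0]]}}

```text
t: 22.83
tcp_pos: [0.5514, 0.2145, 0.0494]
ee_rot: [-179.9, 0.0, 95.2]
wrist_force: [-0.2, 0.4, 0.6]
opening: 0.0384
gripper_force: 0.0
```

Request:
{"method": "jog_arm", "body": {"series": [[0.55,[0,0,-0.025],0],[0.55,[0,0,-0.05],0],[0.55,[0,0,-0.075],0],[0.5,[-0.02,-0.005,-0.09],0],[0.41,[-0.05,-0.012,-0.09],0]]}}

```text
t: 23.25
tcp_pos: [0.547, 0.1665, 0.144]
ee_rot: [179.7, -0.1, 95.5]
wrist_force: [0.4, -0.9, -0.8]
opening: 0.0503
gripper_force: 0.0
```

Request:
{"method": "jog_arm", "body": {"series": [[0.41,[-0.035,-0.01,0],0],[0.41,[-0.07,-0.02,0],0],[0.41,[-0.105,-0.03,0],0],[0.41,[-0.14,-0.04,0],0],[0.41,[-0.175,-0.05,0],0]]}}

```text
t: 23.67
tcp_pos: [0.5105, -0.0167, 0.1413]
ee_rot: [179.9, -0.0, 95.2]
wrist_force: [0.2, 0.4, 0.0]
opening: 0.0503
gripper_force: 0.0
```

Request:
{"method": "jog_arm", "body": {"series": [[0.41,[-0.035,-0.01,0],0],[0.41,[-0.07,-0.02,0],0],[0.41,[-0.105,-0.03,0],0],[0.41,[-0.14,-0.04,0],0],[0.41,[-0.165,-0.048,0],0]]}}

```text
t: 24.08
tcp_pos: [0.4772, -0.1875, 0.1415]
ee_rot: [179.9, 0.1, 95.0]
wrist_force: [0.7, -0.9, -0.2]
opening: 0.0502
gripper_force: 0.0
```

Request:
{"method": "jog_arm", "body": {"series": [[0.41,[-0.02,-0.007,0.005],0],[0.41,[-0.024,-0.008,0.01],0],[0.41,[-0.024,-0.008,0.02],0],[0.41,[-0.024,-0.008,0.02],0],[0.41,[-0.024,-0.008,0.02],0]]}}

```text
t: 24.5
tcp_pos: [0.4724, -0.2066, 0.1197]
ee_rot: [-179.9, -0.1, 95.3]
wrist_force: [0.1, 0.3, -0.0]
opening: 0.0505
gripper_force: 0.0
```

```bash
cat >> h.py <<'E'
def drawer(n="top",lo=.054,hi=.064):
    im,d,c=shot(n);P=world(d,c);z=P[...,2]; hsv=cv2.cvtColor(im,cv2.COLOR_BGR2HSV)
    W=P[...,:2]@ax.T
    m=(z>lo)&(z<hi)&(W[...,0]>.12)&(W[...,0]<.37)&(W[...,1]>.45)&(W[...,1]<.635)
    for r in comps(P,m,15,n+' drawer'): print('   ab',np.round(ax@np.array(r[0]),1))
E
python3 -c "
from h import *
ab(); hubs('wrist'); drawer(); hubs()"
```

```text
ab [-0.2486  0.4518]
24.5 [ 0.4724 -0.2066  0.1197] [-1.7993e+02 -9.0000e-02  9.5300e+01] 0.05046025312665326 0.0 [ 0.1  0.3 -0. ] [ -4.7  31.7  39.2 111.4 -27.2  46.6  54.9]
wrist boss [ 303  236   36   37 1015] [ 473. -208.] [23. 23.] 40.5 zmed 0.0437
wrist boss [ 413  247   39   36 1039] [ 549. -208.] [23. 23.] 62.0 zmed 0.0437
wrist boss [292 331  33  34 879] [ 471. -280.] [23. 24.] 12.2 zmed 0.0438
   ab [-249.8  452.3]
   ab [-257.3  527.4]
   ab [-321.2  443.3]
top drawer [250 241   9   9  55] [553. 211.] [22. 22.] 44.1 zmed 0.0594
   ab [160.2 570.1]
top boss [429 218   8   8  52] [ 613. -289.] [21. 21.] 87.0 zmed 0.0435
top boss [401 241   9   8  54] [ 549. -210.] [20. 22.] 0.8 zmed 0.0433
top boss [402 268   4   8  22] [ 474. -203.] [20.  9.] 0.9 zmed 0.0432
   ab [-343.5  584.7]
   ab [-258.6  527.8]
   ab [-244.6  453.3]
```

Request:
{"method": "jog_arm", "body": {"series": [[0.41,[-0.001,0,0.02],0],[0.41,[-0.001,0,0.045],0],[0.41,[-0.001,0,0.065],0],[0.41,[-0.001,0,0.08],0],[0.41,[-0.001,0,0.085],0]]}}

```text
t: 25.07
tcp_pos: [0.472, -0.2081, 0.0336]
ee_rot: [-179.9, -0.1, 95.3]
wrist_force: [0.2, 0.2, -0.1]
opening: 0.0503
gripper_force: 0.0
```

Request:
{"method": "jog_arm", "body": {"series": [[0.41,[0,0,0.007],0],[0.5,[0,0,0.012],0],[0.6,[0,0,0.0145],0],[0.65,[0,0,0.0145],0],[0.68,[0,0,0.0145],0]]}}

```text
t: 25.48
tcp_pos: [0.4727, -0.2095, 0.0212]
ee_rot: [180.0, 0.0, 95.2]
wrist_force: [-0.4, -0.7, -0.3]
opening: 0.0275
gripper_force: 0.0
```

Request:
{"method": "jog_arm", "body": {"series": [[0.7,[0,0,0],0],[0.71,[0,0,0],0],[0.715,[0,0,0],0],[0.72,[0,0,0],0],[0.725,[0,0,0],0]]}}

```text
t: 25.9
tcp_pos: [0.4726, -0.2094, 0.0211]
ee_rot: [180.0, 0.0, 95.2]
wrist_force: [-0.9, 0.0, 2.8]
opening: 0.0235
gripper_force: 7.4
```

Request:
{"method": "jog_arm", "body": {"series": [[0.73,[0,0,0],0],[0.73,[0,0,0],0],[0.73,[0,0,0],0],[0.73,[0,0,0],0],[0.73,[0,0,0],0]]}}

```text
t: 26.32
tcp_pos: [0.4726, -0.2094, 0.0211]
ee_rot: [180.0, 0.0, 95.2]
wrist_force: [-1.3, 0.9, 6.2]
opening: 0.0235
gripper_force: 14.8
```

Request:
{"method": "jog_arm", "body": {"series": [[0.73,[0,0,-0.003],0],[0.73,[0,0,-0.01],0],[0.73,[0,0,-0.025],0],[0.73,[0,0,-0.045],0],[0.73,[0,0,-0.07],0]]}}

```text
t: 26.73
tcp_pos: [0.4715, -0.209, 0.091]
ee_rot: [-179.9, -0.0, 95.2]
wrist_force: [0.2, 0.1, -0.9]
opening: 0.0234
gripper_force: 14.6
```

Request:
{"method": "jog_arm", "body": {"series": [[0.73,[0,0,-0.02],0],[0.73,[0,0,-0.035],0],[0.73,[0,0,-0.045],0],[0.73,[0,0,-0.05],0],[0.73,[0,0,-0.05],0]]}}

```text
t: 27.15
tcp_pos: [0.4728, -0.2095, 0.1416]
ee_rot: [179.9, 0.0, 95.2]
wrist_force: [0.6, -0.5, 0.4]
opening: 0.0234
gripper_force: 14.6
```

Request:
{"method": "jog_arm", "body": {"series": [[0.73,[0.014,0.003,0],0],[0.73,[0.042,0.01,0],0],[0.73,[0.073,0.017,0],0],[0.73,[0.104,0.025,0],0],[0.73,[0.135,0.032,0],0]]}}

```text
t: 27.57
tcp_pos: [0.4916, -0.0705, 0.1397]
ee_rot: [-179.9, -0.0, 95.2]
wrist_force: [0.3, -0.1, 0.2]
opening: 0.0232
gripper_force: 14.6
```

Request:
{"method": "jog_arm", "body": {"series": [[0.73,[0.031,0.007,0],0],[0.73,[0.062,0.015,0],0],[0.73,[0.093,0.022,0],0],[0.73,[0.124,0.029,0],0],[0.73,[0.155,0.037,0],0]]}}

```text
t: 27.98
tcp_pos: [0.5141, 0.0873, 0.1397]
ee_rot: [-179.9, 0.0, 95.2]
wrist_force: [0.7, -0.4, 0.6]
opening: 0.0236
gripper_force: 14.6
```

Request:
{"method": "jog_arm", "body": {"series": [[0.73,[0.031,0.007,0],0],[0.73,[0.062,0.015,0],0],[0.73,[0.093,0.022,0],0],[0.73,[0.124,0.029,0],0],[0.73,[0.155,0.037,0],0]]}}

```text
t: 28.4
tcp_pos: [0.5368, 0.2449, 0.1394]
ee_rot: [-179.9, 0.0, 95.2]
wrist_force: [0.9, -0.1, -0.6]
opening: 0.0231
gripper_force: 14.6
```

Request:
{"method": "jog_arm", "body": {"series": [[0.73,[0.025,0.006,0],0],[0.73,[0.045,0.011,0],0],[0.73,[0.05,0.012,0.005],0],[0.73,[0.05,0.012,0.015],0],[0.73,[0.05,0.012,0.025],0]]}}

```text
t: 28.82
tcp_pos: [0.5446, 0.293, 0.1141]
ee_rot: [-179.9, 0.1, 95.2]
wrist_force: [0.7, -0.5, -0.5]
opening: 0.0233
gripper_force: 14.6
```

Request:
{"method": "jog_arm", "body": {"series": [[0.73,[0,0,0.018],0],[0.73,[0,0,0.036],0],[0.73,[0,0,0.052],0],[0.73,[0,0,0.06],0],[0.73,[0,0,0.062],0]]}}

```text
t: 29.23
tcp_pos: [0.5439, 0.292, 0.0515]
ee_rot: [-179.8, 0.1, 95.1]
wrist_force: [0.3, -0.1, 0.1]
opening: 0.0236
gripper_force: 14.6
```

```bash
python3 -c "
from h import *
ab()
shot('wrist','w9.png')"
```

```text
ab [0.2415 0.5681]
29.2333 [0.5439 0.292  0.0515] [-1.798e+02  1.200e-01  9.506e+01] 0.023639726979291623 14.620156288146973 [ 0.3 -0.1  0.1] [-52.4  44.6  38.1  99.4 -35.1  48.8   6.8]
```

Request:
{"method": "jog_arm", "body": {"series": [[0.73,[0,0,0.005],0],[0.73,[0,0,0.01],0],[0.73,[0,0,0.014],0],[0.73,[0,0,0.015],0],[0.73,[0,0,0.015],0]]}}

```text
t: 29.7
tcp_pos: [0.545, 0.2943, 0.0386]
ee_rot: [-180.0, 0.0, 95.2]
wrist_force: [-0.0, 0.2, -0.9]
opening: 0.0233
gripper_force: 14.6
```

Request:
{"method": "jog_arm", "body": {"series": [[0.73,[0,0,0],0],[0.7,[0,0,0],0],[0.62,[0,0,0],0],[0.55,[0,0,0],0],[0.55,[0,0,-0.006],0]]}}

```text
t: 30.12
tcp_pos: [0.5444, 0.2942, 0.0442]
ee_rot: [-179.9, 0.0, 95.2]
wrist_force: [0.1, -0.7, 0.6]
opening: 0.0385
gripper_force: 0.0
```

Request:
{"method": "jog_arm", "body": {"series": [[0.55,[0,0,-0.025],0],[0.55,[0,0,-0.05],0],[0.55,[0,0,-0.075],0],[0.5,[-0.02,-0.005,-0.095],0],[0.41,[-0.05,-0.012,-0.095],0]]}}

```text
t: 30.53
tcp_pos: [0.5398, 0.2464, 0.1439]
ee_rot: [179.6, -0.2, 95.5]
wrist_force: [0.9, -0.5, -0.5]
opening: 0.0502
gripper_force: 0.0
```

Request:
{"method": "jog_arm", "body": {"series": [[0.41,[-0.035,-0.008,0],0],[0.41,[-0.07,-0.016,0],0],[0.41,[-0.105,-0.024,0],0],[0.41,[-0.14,-0.032,0],0],[0.41,[-0.175,-0.04,0],0]]}}

```text
t: 30.95
tcp_pos: [0.5133, 0.0639, 0.1405]
ee_rot: [180.0, -0.0, 95.2]
wrist_force: [0.3, -0.9, 0.0]
opening: 0.0503
gripper_force: 0.0
```

Request:
{"method": "jog_arm", "body": {"series": [[0.41,[-0.035,-0.008,0],0],[0.41,[-0.07,-0.016,0],0],[0.41,[-0.105,-0.024,0],0],[0.41,[-0.14,-0.032,0],0],[0.41,[-0.175,-0.04,0],0]]}}

```text
t: 31.37
tcp_pos: [0.4894, -0.1141, 0.1405]
ee_rot: [179.9, 0.0, 95.2]
wrist_force: [-0.0, -0.0, -0.0]
opening: 0.0505
gripper_force: 0.0
```

Request:
{"method": "jog_arm", "body": {"series": [[0.41,[-0.035,-0.008,0],0],[0.41,[-0.07,-0.016,0],0],[0.41,[-0.105,-0.024,0],0],[0.41,[-0.14,-0.032,0],0],[0.41,[-0.161,-0.036,0],0]]}}

```text
t: 31.78
tcp_pos: [0.467, -0.2806, 0.1409]
ee_rot: [180.0, 0.2, 95.0]
wrist_force: [0.5, -0.7, 0.3]
opening: 0.0502
gripper_force: 0.0
```

Request:
{"method": "jog_arm", "body": {"series": [[0.41,[-0.003,0,0.005],0],[0.41,[-0.003,0,0.01],0],[0.41,[-0.003,0,0.02],0],[0.41,[-0.003,0,0.02],0],[0.41,[-0.003,0,0.02],0]]}}

```text
t: 32.2
tcp_pos: [0.4688, -0.2769, 0.1189]
ee_rot: [-179.9, -0.1, 95.3]
wrist_force: [-0.1, 0.1, -0.6]
opening: 0.0502
gripper_force: 0.0
```

```bash
python3 -c "
from h import *
ab(); hubs('wrist'); drawer(); hubs()"
```

```text
ab [-0.3182  0.4418]
32.2 [ 0.4688 -0.2769  0.1189] [-1.7992e+02 -1.1000e-01  9.5330e+01] 0.05020701511298404 0.0 [-0.1  0.1 -0.6] [  3.6  33.8  38.5 107.2 -27.4  48.7  61.4]
wrist boss [ 437  140   43   39 1295] [ 549. -209.] [24. 23.] 5.1 zmed 0.0437
wrist boss [ 305  239   35   36 1013] [ 471. -280.] [23. 23.] 6.3 zmed 0.0437
wrist boss [427 264  17  15 200] [ 546. -282.] [10. 11.] 50.4 zmed 0.0442
wrist boss [ 508  269   41   36 1081] [ 613. -288.] [23. 24.] 45.6 zmed 0.0436
   ab [-257.7  527.3]
   ab [-321.   443.5]
   ab [-330.   518.6]
   ab [-342.4  584.6]
top drawer [231 240   9   8  53] [558. 265.] [23. 20.] 88.1 zmed 0.0598
top drawer [252 241   9   8  53] [555. 207.] [23. 20.] 89.9 zmed 0.0604
   ab [213.8 580. ]
   ab [155.5 571. ]
top boss [429 218   8   8  47] [ 613. -289.] [20. 20.] 0.7 zmed 0.043
top boss [401 241   9   8  48] [ 549. -210.] [22. 20.] 86.6 zmed 0.0428
top boss [427 268   9   9  52] [ 471. -281.] [21. 22.] 40.9 zmed 0.0429
   ab [-343.6  584.4]
   ab [-259.2  527.8]
   ab [-322.8  443.7]
```

Hub 2 was knocked 3 cm inside the drawer (the announced disturbance), but it still stands there. Next, hub C.

Request:
{"method": "jog_arm", "body": {"series": [[0.41,[-0.002,0.001,0.02],0],[0.41,[-0.002,0.001,0.045],0],[0.41,[-0.002,0.001,0.065],0],[0.41,[-0.002,0.001,0.08],0],[0.41,[-0.002,0.001,0.085],0]]}}

```text
t: 32.77
tcp_pos: [0.4694, -0.2798, 0.033]
ee_rot: [-179.9, -0.1, 95.3]
wrist_force: [-0.3, 0.2, -0.0]
opening: 0.0503
gripper_force: 0.0
```

Request:
{"method": "jog_arm", "body": {"series": [[0.41,[0,0,0.007],0],[0.5,[0,0,0.012],0],[0.6,[0,0,0.0145],0],[0.65,[0,0,0.0145],0],[0.68,[0,0,0.0145],0]]}}

```text
t: 33.18
tcp_pos: [0.4702, -0.2811, 0.0208]
ee_rot: [180.0, 0.0, 95.2]
wrist_force: [0.1, -0.1, -0.4]
opening: 0.0275
gripper_force: 0.0
```

Request:
{"method": "jog_arm", "body": {"series": [[0.7,[0,0,0],0],[0.71,[0,0,0],0],[0.715,[0,0,0],0],[0.72,[0,0,0],0],[0.725,[0,0,0],0]]}}

```text
t: 33.6
tcp_pos: [0.4701, -0.281, 0.0206]
ee_rot: [180.0, 0.0, 95.2]
wrist_force: [-0.0, -1.1, 3.4]
opening: 0.0234
gripper_force: 7.5
```

Request:
{"method": "jog_arm", "body": {"series": [[0.73,[0,0,0],0],[0.73,[0,0,0],0],[0.73,[0,0,0],0],[0.73,[0,0,0],0],[0.73,[0,0,0],0]]}}

```text
t: 34.02
tcp_pos: [0.4701, -0.281, 0.0206]
ee_rot: [180.0, 0.0, 95.2]
wrist_force: [-0.2, 0.1, 5.4]
opening: 0.0231
gripper_force: 15.0
```

Request:
{"method": "jog_arm", "body": {"series": [[0.73,[0,0,-0.003],0],[0.73,[0,0,-0.01],0],[0.73,[0,0,-0.025],0],[0.73,[0,0,-0.045],0],[0.73,[0,0,-0.07],0]]}}

```text
t: 34.43
tcp_pos: [0.4691, -0.2804, 0.0904]
ee_rot: [-179.9, -0.1, 95.2]
wrist_force: [1.2, 0.5, -0.7]
opening: 0.0235
gripper_force: 14.8
```

Request:
{"method": "jog_arm", "body": {"series": [[0.73,[0,0,-0.02],0],[0.73,[0,0,-0.035],0],[0.73,[0,0,-0.045],0],[0.73,[0,0,-0.05],0],[0.73,[0,0,-0.05],0]]}}

```text
t: 34.85
tcp_pos: [0.4702, -0.2811, 0.1411]
ee_rot: [179.9, 0.0, 95.2]
wrist_force: [-0.2, -0.2, -1.3]
opening: 0.0236
gripper_force: 14.8
```

Request:
{"method": "jog_arm", "body": {"series": [[0.73,[0.014,0.003,0],0],[0.73,[0.042,0.008,0],0],[0.73,[0.074,0.015,0],0],[0.73,[0.106,0.021,0],0],[0.73,[0.14,0.028,0],0]]}}

```text
t: 35.27
tcp_pos: [0.4843, -0.1378, 0.1393]
ee_rot: [-179.9, -0.0, 95.1]
wrist_force: [1.1, -0.1, -0.7]
opening: 0.0234
gripper_force: 14.8
```

Request:
{"method": "jog_arm", "body": {"series": [[0.73,[0.034,0.007,0],0],[0.73,[0.068,0.014,0],0],[0.73,[0.102,0.02,0],0],[0.73,[0.136,0.027,0],0],[0.73,[0.17,0.034,0],0]]}}

```text
t: 35.68
tcp_pos: [0.5028, 0.0352, 0.1393]
ee_rot: [-179.9, 0.0, 95.2]
wrist_force: [0.9, 0.4, -0.8]
opening: 0.0232
gripper_force: 14.8
```

Request:
{"method": "jog_arm", "body": {"series": [[0.73,[0.034,0.007,0],0],[0.73,[0.068,0.014,0],0],[0.73,[0.102,0.02,0],0],[0.73,[0.136,0.027,0],0],[0.73,[0.17,0.034,0],0]]}}

```text
t: 36.1
tcp_pos: [0.5212, 0.2076, 0.1391]
ee_rot: [-179.9, 0.0, 95.2]
wrist_force: [1.0, 0.5, -0.4]
opening: 0.0233
gripper_force: 14.8
```

Request:
{"method": "jog_arm", "body": {"series": [[0.73,[0.034,0.007,0],0],[0.73,[0.068,0.014,0],0],[0.73,[0.102,0.02,0],0],[0.73,[0.136,0.027,0],0],[0.73,[0.1575,0.031,0],0]]}}

```text
t: 36.52
tcp_pos: [0.5372, 0.37, 0.1382]
ee_rot: [-179.9, -0.0, 95.4]
wrist_force: [-0.3, 0.9, -0.8]
opening: 0.0231
gripper_force: 14.8
```

Request:
{"method": "jog_arm", "body": {"series": [[0.73,[0,0,0.01],0],[0.73,[0,0,0.03],0],[0.73,[0,0,0.055],0],[0.73,[0,0,0.078],0],[0.73,[0,0,0.087],0]]}}

```text
t: 36.93
tcp_pos: [0.5362, 0.3641, 0.0487]
ee_rot: [-179.7, 0.2, 95.2]
wrist_force: [-1.1, -0.2, -0.5]
opening: 0.0236
gripper_force: 14.8
```

```bash
python3 -c "
from h import *
ab()
shot('wrist','w10.png')"
```

```text
ab [0.314 0.567]
36.9333 [0.5362 0.3641 0.0487] [-1.7967e+02  1.7000e-01  9.5180e+01] 0.023645674674331325 14.78950023651123 [-1.1 -0.2 -0.5] [-57.6  47.2  38.6  94.3 -35.5  51.9   0.1]
```

Request:
{"method": "jog_arm", "body": {"series": [[0.73,[0,0,0.004],0],[0.73,[0,0,0.008],0],[0.73,[0,0,0.012],0],[0.73,[0,0,0.014],0],[0.73,[0,0,0.014],0]]}}

```text
t: 37.4
tcp_pos: [0.5387, 0.3656, 0.0395]
ee_rot: [180.0, -0.0, 95.2]
wrist_force: [0.5, -0.4, -1.5]
opening: 0.0233
gripper_force: 14.8
```

Request:
{"method": "jog_arm", "body": {"series": [[0.73,[0,0,0.001],0],[0.7,[0,0,0.001],0],[0.62,[0,0,0.001],0],[0.55,[0,0,0],0],[0.55,[0,0,-0.006],0]]}}

```text
t: 37.82
tcp_pos: [0.5381, 0.3654, 0.0448]
ee_rot: [-179.9, 0.0, 95.2]
wrist_force: [-0.4, 0.7, 0.1]
opening: 0.0382
gripper_force: 0.0
```

Request:
{"method": "jog_arm", "body": {"series": [[0.55,[0,0,-0.025],0],[0.55,[0,0,-0.05],0],[0.55,[0,0,-0.075],0],[0.5,[-0.02,-0.002,-0.095],0],[0.41,[-0.05,-0.004,-0.095],0]]}}

```text
t: 38.23
tcp_pos: [0.5408, 0.3187, 0.1447]
ee_rot: [179.6, -0.2, 95.5]
wrist_force: [2.1, -0.9, -0.3]
opening: 0.0502
gripper_force: 0.0
```

Request:
{"method": "jog_arm", "body": {"series": [[0.41,[-0.035,-0.003,0],0],[0.41,[-0.07,-0.005,0],0],[0.41,[-0.105,-0.008,0],0],[0.41,[-0.14,-0.01,0],0],[0.41,[-0.175,-0.013,0],0]]}}

```text
t: 38.65
tcp_pos: [0.5421, 0.1383, 0.1411]
ee_rot: [179.9, -0.0, 95.2]
wrist_force: [0.6, -0.3, 0.7]
opening: 0.0505
gripper_force: 0.0
```

Request:
{"method": "jog_arm", "body": {"series": [[0.41,[-0.035,-0.003,0],0],[0.41,[-0.07,-0.005,0],0],[0.41,[-0.105,-0.008,0],0],[0.41,[-0.14,-0.01,0],0],[0.41,[-0.175,-0.013,0],0]]}}

```text
t: 39.07
tcp_pos: [0.5451, -0.0373, 0.1411]
ee_rot: [179.9, -0.0, 95.2]
wrist_force: [0.7, -0.1, 0.4]
opening: 0.0507
gripper_force: 0.0
```

Request:
{"method": "jog_arm", "body": {"series": [[0.41,[-0.035,-0.003,0],0],[0.41,[-0.07,-0.005,0],0],[0.41,[-0.105,-0.008,0],0],[0.41,[-0.14,-0.01,0],0],[0.41,[-0.17,-0.013,0],0]]}}

```text
t: 39.48
tcp_pos: [0.5473, -0.209, 0.1412]
ee_rot: [179.9, 0.1, 95.1]
wrist_force: [1.2, -0.5, -1.3]
opening: 0.0506
gripper_force: 0.0
```

Request:
{"method": "jog_arm", "body": {"series": [[0.41,[-0.003,0,0.005],0],[0.41,[-0.003,0,0.01],0],[0.41,[-0.003,0,0.02],0],[0.41,[-0.003,0,0.02],0],[0.41,[-0.003,0,0.02],0]]}}

```text
t: 39.9
tcp_pos: [0.5476, -0.2069, 0.1194]
ee_rot: [-179.9, -0.1, 95.3]
wrist_force: [0.5, -0.6, 1.2]
opening: 0.0504
gripper_force: 0.0
```

```bash
python3 -c "
from h import *
ab(); hubs('wrist'); drawer(); hubs()"
```

```text
ab [-0.2557  0.5267]
39.9 [ 0.5476 -0.2069  0.1194] [-1.7991e+02 -9.0000e-02  9.5330e+01] 0.0504329314709311 0.0 [ 0.5 -0.6  1.2] [ -4.9  36.9  38.5 101.  -28.3  52.3  51.1]
wrist boss [ 304  237   35   36 1015] [ 549. -208.] [23. 23.] 4.3 zmed 0.0438
wrist boss [301 346  15  14 159] [ 546. -282.] [11. 10.] 85.4 zmed 0.0442
wrist boss [382 356  10  24 105] [ 604. -291.] [ 4. 16.] 22.7 zmed 0.0435
   ab [-257.4  527.8]
   ab [-330.   518.7]
   ab [-344.8  575.4]
top drawer [231 240   9   8  54] [558. 266.] [22. 20.] 89.0 zmed 0.06
top drawer [252 241   9   9  54] [553. 205.] [21. 22.] 48.0 zmed 0.0598
top drawer [195 247   9   9  56] [539. 365.] [23. 22.] 86.2 zmed 0.0598
   ab [214.2 579.9]
   ab [154.5 569.6]
   ab [314.5 569.8]
```

Three in the drawer. Grasping hub D.

Request:
{"method": "jog_arm", "body": {"series": [[0.41,[-0.001,0.001,0.02],0],[0.41,[-0.001,0.001,0.045],0],[0.41,[-0.001,0.001,0.065],0],[0.41,[-0.001,0.001,0.08],0],[0.41,[-0.001,0.001,0.085],0]]}}

```text
t: 40.47
tcp_pos: [0.5481, -0.2088, 0.0334]
ee_rot: [-179.9, -0.1, 95.3]
wrist_force: [-0.5, -0.1, 0.0]
opening: 0.0502
gripper_force: 0.0
```

Request:
{"method": "jog_arm", "body": {"series": [[0.41,[0,0,0.007],0],[0.5,[0,0,0.012],0],[0.6,[0,0,0.015],0],[0.65,[0,0,0.015],0],[0.68,[0,0,0.015],0]]}}

```text
t: 40.88
tcp_pos: [0.5491, -0.2101, 0.0208]
ee_rot: [180.0, 0.0, 95.2]
wrist_force: [0.3, -0.8, 0.5]
opening: 0.0276
gripper_force: 0.0
```

Request:
{"method": "jog_arm", "body": {"series": [[0.7,[0,0,0],0],[0.71,[0,0,0],0],[0.715,[0,0,0],0],[0.72,[0,0,0],0],[0.725,[0,0,0],0]]}}

```text
t: 41.3
tcp_pos: [0.5489, -0.2101, 0.0206]
ee_rot: [180.0, 0.0, 95.2]
wrist_force: [-1.1, -0.4, 3.5]
opening: 0.0238
gripper_force: 7.5
```

Request:
{"method": "jog_arm", "body": {"series": [[0.73,[0,0,0],0],[0.73,[0,0,0],0],[0.73,[0,0,0],0],[0.73,[0,0,0],0],[0.73,[0,0,0],0]]}}

```text
t: 41.72
tcp_pos: [0.5489, -0.2101, 0.0206]
ee_rot: [180.0, 0.0, 95.2]
wrist_force: [-0.6, 0.6, 6.0]
opening: 0.0234
gripper_force: 14.9
```

Request:
{"method": "jog_arm", "body": {"series": [[0.73,[0,0,-0.003],0],[0.73,[0,0,-0.01],0],[0.73,[0,0,-0.025],0],[0.73,[0,0,-0.045],0],[0.73,[0,0,-0.07],0]]}}

```text
t: 42.13
tcp_pos: [0.548, -0.2095, 0.0902]
ee_rot: [-179.9, -0.1, 95.2]
wrist_force: [0.9, 0.7, -0.8]
opening: 0.0235
gripper_force: 14.8
```

Request:
{"method": "jog_arm", "body": {"series": [[0.73,[0,0,-0.02],0],[0.73,[0,0,-0.035],0],[0.73,[0,0,-0.045],0],[0.73,[0,0,-0.05],0],[0.73,[0,0,-0.05],0]]}}

```text
t: 42.55
tcp_pos: [0.5492, -0.2101, 0.1411]
ee_rot: [179.9, 0.0, 95.2]
wrist_force: [-0.9, -0.2, -1.6]
opening: 0.0231
gripper_force: 14.8
```

Request:
{"method": "jog_arm", "body": {"series": [[0.73,[0.014,-0.001,0],0],[0.73,[0.042,-0.003,0],0],[0.73,[0.073,-0.006,0],0],[0.73,[0.104,-0.008,0],0],[0.73,[0.135,-0.011,0],0]]}}

```text
t: 42.97
tcp_pos: [0.5247, -0.0751, 0.1391]
ee_rot: [-179.9, -0.0, 95.2]
wrist_force: [0.6, 1.5, 0.3]
opening: 0.0231
gripper_force: 14.8
```

Request:
{"method": "jog_arm", "body": {"series": [[0.73,[0.031,-0.002,0],0],[0.73,[0.062,-0.005,0],0],[0.73,[0.093,-0.007,0],0],[0.73,[0.124,-0.01,0],0],[0.73,[0.155,-0.012,0],0]]}}

```text
t: 43.38
tcp_pos: [0.4984, 0.0782, 0.1393]
ee_rot: [-179.9, 0.0, 95.2]
wrist_force: [0.0, -0.2, -0.2]
opening: 0.0234
gripper_force: 14.8
```

Request:
{"method": "jog_arm", "body": {"series": [[0.73,[0.031,-0.002,0],0],[0.73,[0.062,-0.005,0],0],[0.73,[0.093,-0.007,0],0],[0.73,[0.124,-0.01,0],0],[0.73,[0.149,-0.012,0],0]]}}

```text
t: 43.8
tcp_pos: [0.4726, 0.2266, 0.139]
ee_rot: [-179.9, 0.0, 95.3]
wrist_force: [0.4, -0.4, -1.0]
opening: 0.0235
gripper_force: 14.8
```

Request:
{"method": "jog_arm", "body": {"series": [[0.73,[0,0,0.01],0],[0.73,[0,0,0.03],0],[0.73,[0,0,0.055],0],[0.73,[0,0,0.078],0],[0.73,[0,0,0.087],0]]}}

```text
t: 44.22
tcp_pos: [0.4721, 0.2232, 0.0498]
ee_rot: [-179.7, 0.1, 95.2]
wrist_force: [-0.2, -0.1, -0.7]
opening: 0.0233
gripper_force: 14.8
```

Request:
{"method": "jog_arm", "body": {"series": [[0.73,[0,0,0.004],0],[0.73,[0,0,0.008],0],[0.73,[0,0,0.012],0],[0.73,[0,0,0.014],0],[0.73,[0,0,0.014],0]]}}

```text
t: 44.63
tcp_pos: [0.4744, 0.2241, 0.0396]
ee_rot: [180.0, -0.0, 95.2]
wrist_force: [-0.1, -0.4, -2.0]
opening: 0.0233
gripper_force: 14.8
```

```bash
python3 -c "
from h import *
ab()
drawer()"
```

```text
ab [0.1802 0.4927]
44.6333 [0.4744 0.2241 0.0396] [ 1.7997e+02 -2.0000e-02  9.5200e+01] 0.02331336568570719 14.776465594768524 [-0.1 -0.4 -2. ] [-50.8  39.2  36.2 114.5 -37.2  38.2  14.7]
top drawer [231 240   9   8  54] [558. 266.] [20. 22.] 0.4 zmed 0.0596
top drawer [252 241   9   9  56] [554. 206.] [22. 21.] 43.8 zmed 0.0603
   ab [214.  579.9]
   ab [154.7 569.9]
```

Request:
{"method": "jog_arm", "body": {"series": [[0.73,[0,0,0.001],0],[0.7,[0,0,0.001],0],[0.62,[0,0,0.001],0],[0.55,[0,0,0],0],[0.55,[0,0,-0.006],0]]}}

```text
t: 45.1
tcp_pos: [0.4735, 0.224, 0.045]
ee_rot: [-179.9, 0.0, 95.2]
wrist_force: [0.4, -0.7, 0.6]
opening: 0.0388
gripper_force: 0.0
```

Request:
{"method": "jog_arm", "body": {"series": [[0.55,[0,0,-0.025],0],[0.55,[0,0,-0.05],0],[0.55,[0,0,-0.075],0],[0.5,[-0.02,0.003,-0.095],0],[0.41,[-0.05,0.009,-0.095],0]]}}

```text
t: 45.52
tcp_pos: [0.4887, 0.1776, 0.1438]
ee_rot: [179.8, -0.2, 95.5]
wrist_force: [1.5, -0.6, -0.1]
opening: 0.0502
gripper_force: 0.0
```

Request:
{"method": "jog_arm", "body": {"series": [[0.41,[-0.035,0.006,0],0],[0.41,[-0.07,0.012,0],0],[0.41,[-0.105,0.019,0],0],[0.41,[-0.14,0.025,0],0],[0.41,[-0.175,0.031,0],0]]}}

```text
t: 45.93
tcp_pos: [0.5343, 0.002, 0.1408]
ee_rot: [-180.0, -0.0, 95.2]
wrist_force: [1.3, 1.3, 0.2]
opening: 0.0502
gripper_force: 0.0
```

Request:
{"method": "jog_arm", "body": {"series": [[0.41,[-0.035,0.006,0],0],[0.41,[-0.07,0.012,0],0],[0.41,[-0.105,0.019,0],0],[0.41,[-0.14,0.025,0],0],[0.41,[-0.175,0.031,0],0]]}}

```text
t: 46.35
tcp_pos: [0.581, -0.1695, 0.1407]
ee_rot: [-180.0, -0.0, 95.2]
wrist_force: [0.1, 0.4, -0.6]
opening: 0.0507
gripper_force: 0.0
```

Request:
{"method": "jog_arm", "body": {"series": [[0.41,[-0.035,0.006,0],0],[0.41,[-0.07,0.012,0],0],[0.41,[-0.1,0.018,0.005],0],[0.41,[-0.121,0.021,0.015],0],[0.41,[-0.121,0.021,0.02],0]]}}

```text
t: 46.77
tcp_pos: [0.6116, -0.2925, 0.12]
ee_rot: [-179.9, 0.2, 94.9]
wrist_force: [-1.6, 0.5, 0.7]
opening: 0.0501
gripper_force: 0.0
```

```bash
python3 -c "
from h import *
ab(); hubs('wrist'); drawer(); hubs()"
```

```text
ab [-0.3467  0.5826]
46.7667 [ 0.6116 -0.2925  0.12  ] [-179.92    0.22   94.87] 0.05006095447681782 0.0 [-1.6  0.5  0.7] [  3.5  43.8  37.5  85.9 -28.8  60.1  52.7]
wrist boss [212 218  17  18 240] [ 546. -281.] [11. 11.] 0.6 zmed 0.0439
wrist boss [ 305  226   36   38 1017] [ 614. -288.] [23. 23.] 74.4 zmed 0.0437
   ab [-328.9  518.4]
   ab [-342.3  584.9]
top drawer [231 242   9   9  60] [551. 266.] [22. 23.] 3.2 zmed 0.0601
top drawer [253 243   8   9  57] [547. 205.] [20. 22.] 88.6 zmed 0.06
top drawer [196 249   8   9  57] [533. 363.] [21. 22.] 88.0 zmed 0.0597
top drawer [246 272   9   8  54] [469. 223.] [23. 19.] 89.3 zmed 0.0603
   ab [214.6 572.9]
   ab [154.9 563.8]
   ab [313.5 564. ]
   ab [179.9 487.3]
```

Request:
{"method": "jog_arm", "body": {"series": [[0.41,[0,0,0],0],[0.41,[0,0,0],0],[0.41,[0,0,0],0],[0.41,[0,0,0],0],[0.41,[0,0,0],0]]}}

```text
t: 47.33
tcp_pos: [0.6133, -0.2858, 0.1207]
ee_rot: [180.0, 0.0, 95.3]
wrist_force: [0.3, -0.4, 0.4]
opening: 0.0504
gripper_force: 0.0
```

Request:
{"method": "jog_arm", "body": {"series": [[0.41,[-0.002,0,0.02],0],[0.41,[-0.002,0,0.045],0],[0.41,[-0.002,0,0.065],0],[0.41,[-0.002,0,0.08],0],[0.41,[-0.002,0,0.085],0]]}}

```text
t: 47.75
tcp_pos: [0.6121, -0.2873, 0.0327]
ee_rot: [-179.8, -0.1, 95.2]
wrist_force: [-0.8, -0.2, 0.7]
opening: 0.0506
gripper_force: 0.0
```

Request:
{"method": "jog_arm", "body": {"series": [[0.41,[0,0,0.007],0],[0.5,[0,0,0.012],0],[0.6,[0,0,0.015],0],[0.65,[0,0,0.015],0],[0.68,[0,0,0.015],0]]}}

```text
t: 48.17
tcp_pos: [0.6135, -0.2886, 0.0209]
ee_rot: [180.0, 0.0, 95.2]
wrist_force: [0.0, 0.3, 0.5]
opening: 0.0271
gripper_force: 0.0
```

Request:
{"method": "jog_arm", "body": {"series": [[0.7,[0,0,0],0],[0.71,[0,0,0],0],[0.715,[0,0,0],0],[0.72,[0,0,0],0],[0.725,[0,0,0],0]]}}

```text
t: 48.58
tcp_pos: [0.6133, -0.2886, 0.0207]
ee_rot: [180.0, 0.0, 95.2]
wrist_force: [-1.2, 0.6, 2.8]
opening: 0.0233
gripper_force: 7.5
```

Request:
{"method": "jog_arm", "body": {"series": [[0.73,[0,0,0],0],[0.73,[0,0,0],0],[0.73,[0,0,0],0],[0.73,[0,0,0],0],[0.73,[0,0,0],0]]}}

```text
t: 49.0
tcp_pos: [0.6133, -0.2886, 0.0207]
ee_rot: [180.0, 0.0, 95.2]
wrist_force: [-0.7, 1.5, 5.9]
opening: 0.0236
gripper_force: 15.0
```

Request:
{"method": "jog_arm", "body": {"series": [[0.73,[0,0,-0.003],0],[0.73,[0,0,-0.01],0],[0.73,[0,0,-0.025],0],[0.73,[0,0,-0.045],0],[0.73,[0,0,-0.07],0]]}}

```text
t: 49.42
tcp_pos: [0.6124, -0.2878, 0.0898]
ee_rot: [-179.9, -0.1, 95.2]
wrist_force: [1.2, -0.6, -0.8]
opening: 0.0235
gripper_force: 14.8
```

Request:
{"method": "jog_arm", "body": {"series": [[0.73,[0,0,-0.02],0],[0.73,[0,0,-0.035],0],[0.73,[0,0,-0.045],0],[0.73,[0,0,-0.05],0],[0.73,[0,0,-0.05],0]]}}

```text
t: 49.83
tcp_pos: [0.6135, -0.2886, 0.1412]
ee_rot: [179.9, 0.0, 95.2]
wrist_force: [0.6, -0.2, -0.7]
opening: 0.0232
gripper_force: 14.8
```

Request:
{"method": "jog_arm", "body": {"series": [[0.73,[0.014,-0.002,0],0],[0.73,[0.042,-0.006,0],0],[0.73,[0.074,-0.011,0],0],[0.73,[0.106,-0.016,0],0],[0.73,[0.14,-0.021,0],0]]}}

```text
t: 50.25
tcp_pos: [0.5783, -0.1498, 0.1389]
ee_rot: [-179.9, -0.0, 95.2]
wrist_force: [-0.3, -0.7, -0.7]
opening: 0.0232
gripper_force: 14.8
```

Request:
{"method": "jog_arm", "body": {"series": [[0.73,[0.033,-0.005,0],0],[0.73,[0.066,-0.01,0],0],[0.73,[0.099,-0.015,0],0],[0.73,[0.132,-0.02,0],0],[0.73,[0.165,-0.0245,0],0]]}}

```text
t: 50.67
tcp_pos: [0.5389, 0.0128, 0.1392]
ee_rot: [-179.9, 0.0, 95.2]
wrist_force: [0.8, -0.1, -0.6]
opening: 0.0238
gripper_force: 14.8
```

Request:
{"method": "jog_arm", "body": {"series": [[0.73,[0.033,-0.005,0],0],[0.73,[0.066,-0.01,0],0],[0.73,[0.099,-0.015,0],0],[0.73,[0.132,-0.02,0],0],[0.73,[0.165,-0.0245,0],0]]}}

```text
t: 51.08
tcp_pos: [0.4995, 0.1748, 0.1393]
ee_rot: [-179.9, 0.0, 95.2]
wrist_force: [0.7, 0.4, -0.3]
opening: 0.0233
gripper_force: 14.8
```

Request:
{"method": "jog_arm", "body": {"series": [[0.73,[0.033,-0.005,0],0],[0.73,[0.066,-0.01,0],0],[0.73,[0.097,-0.014,0],0],[0.73,[0.118,-0.017,0],0],[0.73,[0.123,-0.018,0],0]]}}

```text
t: 51.5
tcp_pos: [0.4693, 0.299, 0.1385]
ee_rot: [-179.8, -0.0, 95.6]
wrist_force: [0.2, -0.3, -0.7]
opening: 0.0235
gripper_force: 14.8
```

Request:
{"method": "jog_arm", "body": {"series": [[0.73,[0,0,0.01],0],[0.73,[0,0,0.03],0],[0.73,[0,0,0.055],0],[0.73,[0,0,0.078],0],[0.73,[0,0,0.087],0]]}}

```text
t: 51.92
tcp_pos: [0.4703, 0.2914, 0.0498]
ee_rot: [-179.8, 0.2, 95.1]
wrist_force: [-0.6, 0.8, -0.7]
opening: 0.0236
gripper_force: 14.8
```

Request:
{"method": "jog_arm", "body": {"series": [[0.73,[0,0,0.004],0],[0.73,[0,0,0.008],0],[0.73,[0,0,0.012],0],[0.73,[0,0,0.014],0],[0.73,[0,0,0.014],0]]}}

```text
t: 52.33
tcp_pos: [0.472, 0.2942, 0.0396]
ee_rot: [180.0, -0.0, 95.2]
wrist_force: [-0.5, 0.0, 0.6]
opening: 0.0237
gripper_force: 14.8
```

```bash
python3 -c "
from h import *
ab()
shot('wrist','w11.png')"
```

```text
ab [0.2502 0.4967]
52.3333 [0.472  0.2942 0.0396] [ 1.7997e+02 -2.0000e-02  9.5200e+01] 0.023671331554202497 14.777883142232895 [-0.5  0.   0.6] [-57.3  41.4  37.3 109.8 -37.3  41.5   7.3]
```

View pics/w11.png

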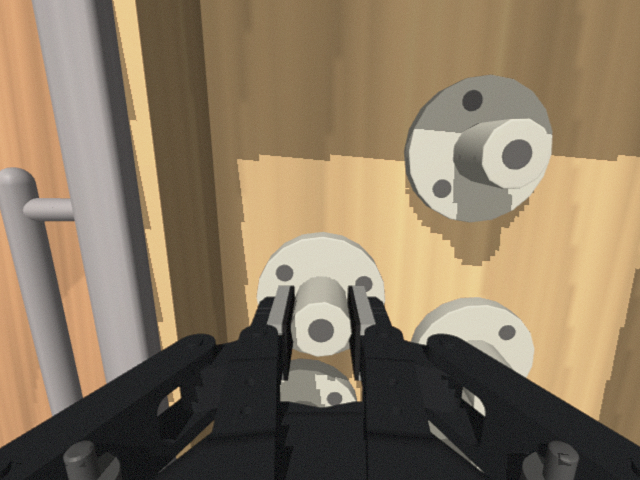

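The last hub stands at (320,300), clear of its neighbours at (480,150), (475,350), (310,385). Releasing, then hovering over the handle.

Request:
{"method": "jog_arm", "body": {"series": [[0.73,[0,0,0.001],0],[0.7,[0,0,0.001],0],[0.62,[0,0,0.001],0],[0.55,[0,0,0],0],[0.55,[0,0,-0.006],0]]}}

```text
t: 52.8
tcp_pos: [0.4713, 0.294, 0.045]
ee_rot: [-179.9, 0.0, 95.2]
wrist_force: [-0.5, 0.7, 0.2]
opening: 0.0385
gripper_force: 0.0
```

Request:
{"method": "jog_arm", "body": {"series": [[0.55,[0,0,-0.025],0],[0.55,[0,0,-0.05],0],[0.55,[0,0,-0.08],0],[0.55,[0,0,-0.1],0],[0.6,[0,-0.01,-0.105],0]]}}

```text
t: 53.22
tcp_pos: [0.465, 0.2934, 0.1543]
ee_rot: [179.6, -0.1, 95.1]
wrist_force: [0.5, 0.1, 0.8]
opening: 0.0342
gripper_force: 0.0
```

Request:
{"method": "jog_arm", "body": {"series": [[0.72,[-0.002,-0.03,0],0],[0.72,[-0.004,-0.06,0],0],[0.72,[-0.006,-0.085,0],0],[0.72,[-0.006,-0.095,0],0],[0.72,[-0.006,-0.095,0],0]]}}

```text
t: 53.63
tcp_pos: [0.3648, 0.2785, 0.1501]
ee_rot: [-179.8, -0.0, 95.3]
wrist_force: [-0.7, 0.3, 0.4]
opening: 0.024
gripper_force: 0.0
```

Request:
{"method": "jog_arm", "body": {"series": [[0.72,[0,0,0],0],[0.72,[0,0,0],0],[0.72,[0,0,0],0],[0.72,[0,0,0],0],[0.72,[0,0,0],0]]}}

```text
t: 54.05
tcp_pos: [0.3685, 0.2785, 0.1502]
ee_rot: [180.0, 0.0, 95.2]
wrist_force: [1.1, -0.1, 0.6]
opening: 0.0237
gripper_force: 0.0
```

```bash
python3 -c "
from h import *
ab(); drawer()
im,d,c=shot('wrist','w12.png');P=world(d,c);z=P[...,2];W=P[...,:2]@ax.T
for lo,hi in((.058,.072),(.082,.092)):
  m=(z>lo)&(z<hi)&(W[...,1]>.33)&(W[...,1]<.48)&(W[...,0]>.1)&(W[...,0]<.4)
  w=W[m];print(len(w),np.percentile(w[:,1],[1,5,25,50,75,95,99]).round(4),w[:,0].min(),w[:,0].max())
"
```

```text
ab [0.2439 0.3922]
54.05 [0.3685 0.2785 0.1502] [1.7998e+02 3.0000e-02 9.5160e+01] 0.02373755481567829 0.0 [ 1.1 -0.1  0.6] [-73.1  26.8  48.  116.8 -26.8  47.8  -4.4]
top drawer [231 242   9   9  58] [551. 266.] [22. 22.] 67.5 zmed 0.0595
top drawer [253 243   8   9  55] [547. 205.] [23. 20.] 5.3 zmed 0.06
top drawer [196 249   8   9  57] [533. 363.] [22. 21.] 51.2 zmed 0.0599
top drawer [221 271   9   8  57] [473. 292.] [21. 21.] 10.0 zmed 0.0605
top drawer [246 272   9   8  53] [469. 223.] [22. 19.] 89.2 zmed 0.0598
   ab [214.5 573.2]
   ab [155.  563.9]
   ab [313.5 563.5]
   ab [248.1 497.7]
   ab [179.5 487.3]
5105 [0.3879 0.3887 0.3926 0.3972 0.4281 0.467  0.4786] 0.17626697045145245 0.39179130928819
8409 [0.4281 0.4283 0.4312 0.4352 0.439  0.4421 0.4429] 0.19735891025249908 0.385547482859027
```

All five hubs stand in the drawer and the bar is between the fingers. Gripping and pushing it shut.

Request:
{"method": "jog_arm", "body": {"series": [[0.72,[0,0.001,0.015],0],[0.72,[0,0.001,0.035],0],[0.72,[0,0.001,0.055],0],[0.72,[0,0.001,0.07],0],[0.72,[0,0.001,0.076],0]]}}

```text
t: 54.57
tcp_pos: [0.3681, 0.2782, 0.0726]
ee_rot: [-179.9, 0.1, 95.2]
wrist_force: [-0.9, 0.4, 0.3]
opening: 0.0243
gripper_force: 0.0
```

Request:
{"method": "jog_arm", "body": {"series": [[0.72,[0,0,0.006],0],[0.72,[0,0,0.012],0],[0.72,[0,0,0.018],0],[0.72,[0,0,0.022],0],[0.72,[0,0,0.022],0]]}}

```text
t: 54.98
tcp_pos: [0.3687, 0.2787, 0.0519]
ee_rot: [-180.0, 0.0, 95.2]
wrist_force: [-0.2, -0.5, 0.5]
opening: 0.024
gripper_force: 0.0
```

Request:
{"method": "jog_arm", "body": {"series": [[0.8,[0,0,0],0],[0.85,[0,0,0],0],[0.88,[0,0,0],0],[0.9,[0,0,0],0],[0.9,[0,0,0],0]]}}

```text
t: 55.4
tcp_pos: [0.3689, 0.2789, 0.0527]
ee_rot: [180.0, -0.0, 95.2]
wrist_force: [-1.0, 0.3, 5.5]
opening: 0.0095
gripper_force: 36.8
```

Request:
{"method": "jog_arm", "body": {"series": [[0.9,[0,0.003,0],0],[0.9,[0,0.01,0],0],[0.9,[0,0.022,0],0],[0.9,[0,0.036,0],0],[0.9,[0,0.05,0],0]]}}

```text
t: 55.82
tcp_pos: [0.4188, 0.2833, 0.0527]
ee_rot: [-180.0, -0.0, 95.2]
wrist_force: [-2.0, -1.0, 5.9]
opening: 0.0096
gripper_force: 36.9
```

Request:
{"method": "jog_arm", "body": {"series": [[0.9,[0,0.014,0],0],[0.9,[0,0.028,0],0],[0.9,[0,0.042,0],0],[0.9,[0,0.056,0],0],[0.9,[0,0.07,0],0]]}}

```text
t: 56.23
tcp_pos: [0.4889, 0.2896, 0.0527]
ee_rot: [-180.0, -0.0, 95.2]
wrist_force: [-2.2, 0.0, 4.4]
opening: 0.0092
gripper_force: 36.9
```

Request:
{"method": "jog_arm", "body": {"series": [[0.9,[0,0.014,0],0],[0.9,[0,0.028,0],0],[0.9,[0,0.042,0],0],[0.9,[0,0.054,0],0],[0.9,[0,0.062,0],0]]}}

```text
t: 56.65
tcp_pos: [0.5514, 0.2952, 0.0527]
ee_rot: [179.9, -0.0, 95.2]
wrist_force: [-0.4, -0.3, 7.2]
opening: 0.0091
gripper_force: 37.0
```

Pushed 182 mm; the remaining ~15 mm in small steps, watching the force.

Request:
{"method": "jog_arm", "body": {"series": [[0.9,[0,0.003,0],0],[0.9,[0,0.006,0],0],[0.9,[0,0.009,0],0],[0.9,[0,0.011,0],0],[0.9,[0,0.012,0],0]]}}

```text
t: 57.07
tcp_pos: [0.5622, 0.2961, 0.0528]
ee_rot: [180.0, -0.0, 95.2]
wrist_force: [-1.3, -0.8, 6.7]
opening: 0.009
gripper_force: 37.0
```

Request:
{"method": "jog_arm", "body": {"series": [[0.9,[0,0.001,0],0],[0.9,[0,0.002,0],0],[0.9,[0,0.003,0],0],[0.9,[0,0.003,0],0],[0.9,[0,0.003,0],0]]}}

```text
t: 57.48
tcp_pos: [0.5632, 0.2962, 0.0527]
ee_rot: [-179.8, -0.0, 95.2]
wrist_force: [-6.7, -2.1, 9.8]
opening: 0.0094
gripper_force: 37.5
```

Request:
{"method": "jog_arm", "body": {"series": [[0.9,[0,0.001,0],0],[0.9,[0,0.001,0],0],[0.9,[0,0.001,0],0],[0.9,[0,0.001,0],0],[0.9,[0,0.001,0],0]]}}

```text
t: 57.9
tcp_pos: [0.5632, 0.2962, 0.0527]
ee_rot: [-179.7, -0.0, 95.2]
wrist_force: [-8.5, -2.9, 12.5]
opening: 0.0093
gripper_force: 37.7
```

Request:
{"method": "jog_arm", "body": {"series": [[0.85,[0,0,0],0],[0.78,[0,0,0],0],[0.72,[0,-0.001,0],0],[0.72,[0,-0.003,0],0],[0.72,[0,-0.003,0],0]]}}

```text
t: 58.32
tcp_pos: [0.5626, 0.2965, 0.052]
ee_rot: [-180.0, 0.0, 95.2]
wrist_force: [0.3, 0.7, -0.8]
opening: 0.0238
gripper_force: 0.0
```

Request:
{"method": "jog_arm", "body": {"series": [[0.72,[0,0,-0.01],0],[0.72,[0,0,-0.03],0],[0.72,[0,0,-0.06],0],[0.72,[0,0,-0.09],0],[0.72,[0,0,-0.11],0]]}}

```text
t: 58.73
tcp_pos: [0.5641, 0.2962, 0.1658]
ee_rot: [179.8, -0.0, 95.2]
wrist_force: [0.6, 0.4, 0.1]
opening: 0.0235
gripper_force: 0.0
```

Request:
{"method": "jog_arm", "body": {"series": [[0.72,[0,-0.03,-0.01],0],[0.72,[0,-0.06,-0.02],0],[0.72,[0,-0.09,-0.03],0],[0.72,[0,-0.12,-0.04],0],[0.72,[0,-0.14,-0.05],0]]}}

```text
t: 59.15
tcp_pos: [0.4211, 0.2831, 0.2131]
ee_rot: [-179.9, -0.0, 95.2]
wrist_force: [-0.3, -0.0, 0.0]
opening: 0.0237
gripper_force: 0.0
```

```bash
python3 -c "
from h import *
ab()
im,d,c=shot('wrist','w13.png');P=world(d,c);z=P[...,2];W=P[...,:2]@ax.T
for lo,hi in((.058,.072),(.082,.092),(.096,.104)):
  m=(z>lo)&(z<hi)&(W[...,1]>.5)&(W[...,1]<.7)&(W[...,0]>.1)&(W[...,0]<.4)
  w=W[m];print(len(w),np.percentile(w[:,1],[1,5,25,50,75,95,99]).round(4),w[:,0].min(),w[:,0].max())
shot('top','t13.png')
hubs()
"
```

```text
ab [0.2438 0.445 ]
59.15 [0.4211 0.2831 0.2131] [-1.7991e+02 -4.0000e-02  9.5200e+01] 0.023743149825246966 0.0 [-0.3 -0.   0. ] [-69.4  25.9  48.9 105.5 -22.7  58.9  -6.2]
6032 [0.5827 0.5833 0.5885 0.6228 0.6235 0.6241 0.6244] 0.10800152547549266 0.39255903718205765
9445 [0.6226 0.6231 0.6248 0.6297 0.6348 0.6387 0.6393] 0.10715942783734271 0.3966335792981343
22759 [0.6377 0.6384 0.6459 0.6574 0.6726 0.6921 0.6982] 0.10002764771158351 0.3965444868956638
```

View pics/w13.png

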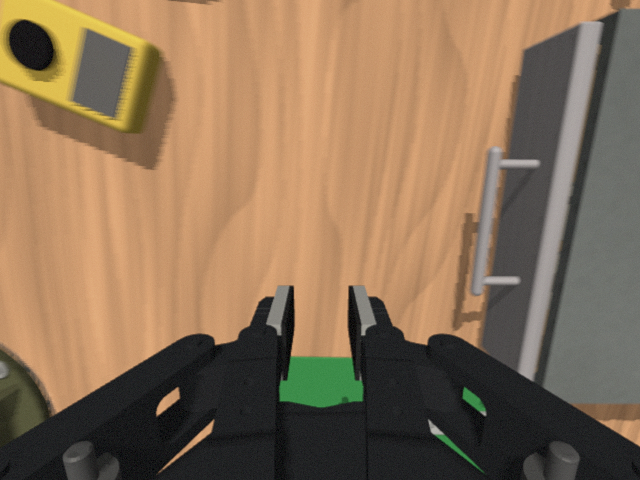

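View pics/t13.png

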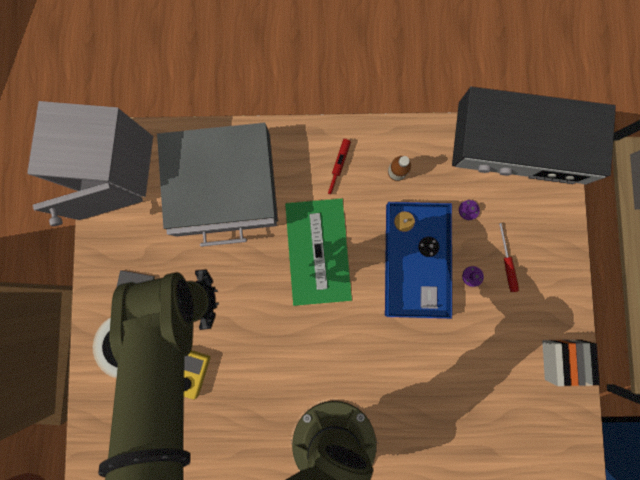

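The panel's back (0.639) meets the carcass front (0.639), so the drawer is shut. The gauge lies on the mat at (318,250). The bin holds only the flywheel, pulley and plate, and the bystanders haven't moved. Handing in.

```bash
python3 -c "
from cell import env
print(env.hand_in())"
```

```text
the job is handed in; nothing more can be done
None
```

The job is handed in: all five white hubs are in the drawer, which is pushed shut, and the gauge lies flat on the green mat; grip on the hubs read about 15 N per finger (30 N in all), and the run took about 60 s.

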